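Set up the hot-dish station of a food stall

ROBOT

A 6-joint arm with a two-finger parallel gripper is mounted at the origin on the work surface. World frame = base frame: x ahead of the robot, y to its left, z up, the work surface at z = 0. Lengths are in m, angles in degrees, forces in N, time in s.
With the tool pointing down it reaches from about 0.35 to 0.725 m from the base axis. Payload 4.3 kg.
Tool frame: the origin (TCP) lies between the finger pads; the fingertips stand 25 mm ahead of it and the grasp point (between the pads) lies 6 mm ahead of it; z points along the fingers, y is the line along which they close (so a half turn about z gives the same grasp; the last joint's range is limited). The gripper opens to 85 mm and grips with 20 to 120 N. Pads are 22 mm wide; open, the fingers measure 114 mm over their backs; the gripper's body (76 mm by 85 mm) begins 54 mm behind the grasp point. The pads swing forward as they close: fully open they stand 13 mm farther back than shut.
Start: joints at [61.003, 21.618, 4.641, 73.018, 0, 83.68], TCP at [0.222, 0.531, 0.256] pointing down, gripper open.
Joint ranges: [-156.06, 156.06], [-48.1, 94.91], [-58.44, 69.94], [-101.28, 121.22], [-78.64, 73.56], [-180, 180]. Speed limits (degrees/s): [147.25, 147.25, 180, 180, 180, 180].

INTERFACE

Orientations are given as [roll, pitch, yaw] about the fixed x, y, z axes, in that order (R = Rz(yaw) Ry(pitch) Rx(roll)).
In Python, from rig import manip gives the robot as it stands. The module is installed in compiled form; this text tells all that it offers.
- The arm moves only by the tool servo_tool, never from a script. Its argument "targets" is a list of rows, each an object of numbers: "dx", "dy", "dz": the shift along the tool's x, y, z in mm; "twist": the turn about the tool's z in rad. In form: [{"dx": .., "dy": .., "dz": .., "twist": ..}, ...]. A call has 1 to 8 rows; each row shifts and turns the commanded pose from where the row before left it, along the tool's axes as they then stand; what a row does not reach is not made up. A row lasts 1/8 s, in which the tool goes at most 62.5 mm and 10.7 degrees, less where a joint would pass 70% of its speed; a pose out of reach is approached as far as the arm can. A call with a gripper value outside its range is refused whole. "jaw" is the opening in per cent of the stroke, from 0 (shut) to 100 (fully open), set as the call begins (left out, the last holds). The fingers move at their own pace and stop on an object; "grip_force" is the grip in N (left out, the last holds). Time passes only in rows, so rows that do not move let the fingers close. It gives the time, the measured TCP pose, the force, the opening and the grip force at its end, in the units of the state.
- manip.sense(): the state, without advancing time (a new reading comes with each control period).
- manip.grab_frame(name): name is "scene" or "side" or "wrist"; returns a dict with "pixels" (384x512x3 uint8, blue, green, red), "range_z" (384x512 float32, m along the optical axis (not along the pixel's ray), 0 where there is no reading), "mtx" (3x3 intrinsics, pixels), "k1" (the pictures are not rectified: a ray, as slopes to the right and down, at radius r is drawn at 1 + k1 r^2 times it, then the intrinsics apply), "extrinsics" (4x4, takes a point from camera to world coordinates). Camera axes: x right, y down, z forward; pixel columns grow to the right and rows downward; lengths in m; the calibration is good to about 2 mm. A picture is of the moment at which its call begins.
- manip.hand_in(): hands the job in; it is judged then, once.
The state is a dict: "time": time; "joints": joint angles; "dq": joint speeds; "effort": joint torques, N m; "tcp_pos": TCP position; "eef_rot": TCP orientation; "contact_force": force on the tool from outside, world axes, zero at the start; "moment": the same for the moment, N m; "opening": finger opening in m; "grasp_force": force on a finger pad.
Only numpy, scipy, OpenCV 4.12 (cv2) and the standard library are available. Lean on these libraries where they do the work, as an engineer would, in place of code of your own. Each camera call takes 0.05 s, during which the arm holds its last target. There are 200 camera calls.

TASK

Get the hot-dish station ready: lift the covered dish, keeping it level, onto the burner stand between the two clamp jaws with its long side along the turnbuckle, then turn the red turnbuckle sleeve by its spokes until it is fully tight and the jaws hold the dish, and only after that open the gas tap half-way (45 degrees). At any time, also stand every turner that is there in the steel caddy, handle down, so that it leans over the wall with the red band; leave the green jar and the white tub where they are.

Things in the scene. Friction and masses are not known exactly. Their poses are not given: they have to be found in the camera images.
- stand_top (a point): middle of the dark steel burner stand's plate, 150 x 200 mm, 60 mm above the table, fixed. x points away from the robot, y along the turnbuckle and the plate's long side, z up. An upright aluminium jaw stands at each y end: 110 mm long in x, 8 mm thick, 62 to 96 mm above the table, sliding along y; inner faces 90.5 mm + 2.2 mm x (11 - sleeve) from the middle.
- sleeve_axis (a point): middle of the turnbuckle, on its axis (y), 75 mm above the table, 145 mm in front of stand_top; axes as stand_top, does not turn. Red sleeve 100 mm long, 28 mm thick; in its middle plane four 10 mm steel spokes, 90 degrees apart, each ending in a yellow 16 mm ball 55 mm from the axis. Threaded rods join its ends to the jaws. Closed fingers can push the spokes one after another.
- sleeve (a joint): turn of the red sleeve, rad, 0 to 11 (stop). At 0 one spoke points straight up; positive moves the upper spokes away from the robot (+x of sleeve_axis) and draws both jaws in, 2.2 mm each per rad. At the stop the jaws are 181 mm apart and hold the 180 mm dish. Stays where it is left; needs about 0.12 N m.
- dish: covered steel serving dish, 120 mm (its x) x 180 mm (its y), 65 mm high with its lid, 0.5 to 0.9 kg; origin at the centre of its underside, z up. A black handle bar on the lid, 14 mm wide in x, 90 mm long in y, 14 mm high, its middle at dish_handle.
- dish_handle (a point): middle of the dish's black handle bar, 95 mm above the underside of the dish and 30 mm above its lid; axes as the dish (bar along y); 23 mm are free under the bar.
- tap (a joint): opening of the gas tap in rad: 0 closed, 1.571 fully open (a quarter turn, clockwise seen from above). Stays where it is left; needs about 0.12 N m.
- tap_axis (a point): point on the tap's upright turning axis at the mid-height of its lever, 69 mm above the table; does not turn with the lever. At joint value 0 the lever points along this point's -y, at 1.571 along its -x. White dial with black ticks at closed and open and a red tick half-way.
- tap_grip (a point): point on the yellow tap lever, 65 mm from the axis; the lever is a bar 14 mm wide and 18 mm high, 90 mm long from the axis to its tip; it turns with the lever, whose length lies along this point's -y.
- caddy: open steel utensil caddy, heavy and fixed, outside 108 mm (x) x 158 mm (y), 100 mm high, walls 4 mm, floor about 4 mm; origin at the centre of its underside, z up. Its +x wall (the one facing away from the robot) carries a red band and is the marked wall.
- turner_a: slim kitchen turner with a black blade, 210 mm long, 90 g, may be absent. Straight steel handle 14 x 14 mm, 150 mm long, and a flat blade 26 mm wide, 4 mm thick, 60 mm long. Origin on the underside 135 mm from the handle's end; x points to the blade, z up as it lies; it balances about 50 mm behind the origin.
- turner_a_end (a point): middle of the handle's end of turner_a (135 mm behind the origin, 7 mm up).
- turner_a_blade (a point): middle of the blade's tip of turner_a (75 mm ahead of the origin, 7 mm up).
- turner_b: slim kitchen turner with an orange blade, 210 mm long, 90 g, may be absent. Straight steel handle 14 x 14 mm, 150 mm long, and a flat blade 26 mm wide, 4 mm thick, 60 mm long. Origin on the underside 135 mm from the handle's end; x points to the blade, z up as it lies; it balances about 50 mm behind the origin.
- turner_b_end (a point): middle of the handle's end of turner_b (135 mm behind the origin, 7 mm up).
- turner_b_blade (a point): middle of the blade's tip of turner_b (75 mm ahead of the origin, 7 mm up).
- turner_c: slim kitchen turner with a blue blade, 210 mm long, 90 g, may be absent. Straight steel handle 14 x 14 mm, 150 mm long, and a flat blade 26 mm wide, 4 mm thick, 60 mm long. Origin on the underside 135 mm from the handle's end; x points to the blade, z up as it lies; it balances about 50 mm behind the origin.
- turner_c_end (a point): middle of the handle's end of turner_c (135 mm behind the origin, 7 mm up).
- turner_c_blade (a point): middle of the blade's tip of turner_c (75 mm ahead of the origin, 7 mm up).
- jar: green glass jar, 68 mm in diameter, 80 mm high; bystander; origin at the centre of its underside.
- tub: white round tub, 90 mm in diameter, 70 mm high; bystander; origin at the centre of its underside.

How it is judged:
By the outcome, as a careful person would: the job done as asked, in the order asked, and still so for the second after the job is handed in, with the robot touching nothing.
Of turner_a, turner_b, turner_c only 2 to 3 are there at a start; the rules pass over those that are not, and their reading is None.
At some moment in a run one of turner_a, turner_b, turner_c may be knocked a few centimetres aside while the robot is not near it.
It also fails if it takes over 210 s, if anything falls off the work surface, if the arm or the gripper's body presses on something with over 40 N, if the wrist force passes 120 N, or if a joint passes its speed limit or range.

## Working session

There is one attempt and no reset: what is moved stays moved. The work goes in short steps, Python scripts to look and compute and a tool call to move; the robot and the scene stay as the last step left them, time stands still between calls to the robot, and variables do not carry over. Pictures are saved under pics/ and viewed, at most 14 in all, crops included, and the job is handed in when it is done.

Besides the shell and the picture viewer there is one more tool, called after "Request:" as name(argument=value, ...) on one line, values as JSON. servo_tool: Moves the arm, as the interface text tells. Its arguments: {"type":"object","properties":{"targets":{"type":"array"},"jaw":{"type":"number"},"grip_force":{"type":"number"}},"required":["targets"]}

```bash
mkdir -p pics; cat > h.py <<'E'
import numpy as np, cv2
from rig import manip
from scipy.spatial.transform import Rotation as R
def grab(n,fn):
    f=manip.grab_frame(n); cv2.imwrite('pics/%s.png'%fn,f['pixels']); np.savez('pics/%s.npz'%fn,**f); return f
def load(fn): return dict(np.load('pics/%s.npz'%fn))
def rays(f,uv):
    m=f['mtx']; k=float(f['k1']); d=np.array([[m[0,0],m[0,1],m[0,2]],[0,m[1,1],m[1,2]]])
    uv=np.asarray(uv,float).reshape(-1,2)
    return cv2.undistortPoints(uv.reshape(-1,1,2),m,np.array([k,0,0,0.])).reshape(-1,2)
def atz(f,uv,z):
    s=rays(f,uv); E=f['extrinsics']; d=np.c_[s,np.ones(len(s))]@E[:3,:3].T; o=E[:3,3]
    return o+d*((z-o[2])/d[:,2])[:,None]
def cloud(f):
    h,w=f['range_z'].shape; u,v=np.meshgrid(np.arange(w),np.arange(h))
    s=rays(f,np.c_[u.ravel(),v.ravel()]); z=f['range_z'].ravel()
    E=f['extrinsics']; P=np.c_[s*z[:,None],z]@E[:3,:3].T+E[:3,3]; P[z==0]=np.nan
    return P.reshape(h,w,3)
E
python3 - <<'E'
from h import *
for n in('scene','side'):
    f=grab(n,n+'0'); print(n,f['extrinsics'].round(3).tolist(),f['mtx'][0,0],f['k1'])
    cv2.imwrite('pics/%s0b.png'%n,cv2.resize(f['pixels'],(800,600),interpolation=cv2.INTER_CUBIC))
print(manip.sense())
E
```

```text
scene [[-0.796, 0.48, -0.369, 0.88], [0.606, 0.616, -0.504, 0.55], [-0.015, -0.625, -0.781, 0.991], [0.0, 0.0, 0.0, 1.0]] 381.1609979030128 0.03211767393489006
side [[0.752, -0.448, 0.484, -0.158], [-0.659, -0.492, 0.569, -0.719], [-0.017, -0.747, -0.665, 0.908], [0.0, 0.0, 0.0, 1.0]] 385.1955944331879 -0.0005471410751329991
{'time': 0.1, 'joints': array([6.10033217e+01, 2.16594731e+01, 4.56940814e+00, 7.30185508e+01,
       4.61870101e-04, 8.36821298e+01]), 'dq': array([-0.01901226, -0.14489947,  0.15561105, -0.06869004,  0.07728646,
        0.1150237 ]), 'effort': array([ 7.98023266e-04, -4.64693534e+01,  2.70582908e+01,  1.19866105e-02,
       -1.20621112e-04, -1.53824431e-05]), 'tcp_pos': array([0.22140499, 0.53006492, 0.25542874]), 'eef_rot': array([-1.79892095e+02, -1.24116080e-02,  1.57321180e+02]), 'contact_force': array([-0.26071818, -0.18003757,  0.0542618 ]), 'moment': array([-0.00939536,  0.01729283,  0.029739  ]), 'grasp_force': 0.0, 'opening': 0.08504575259574809}
```

View pics/scene0b.png

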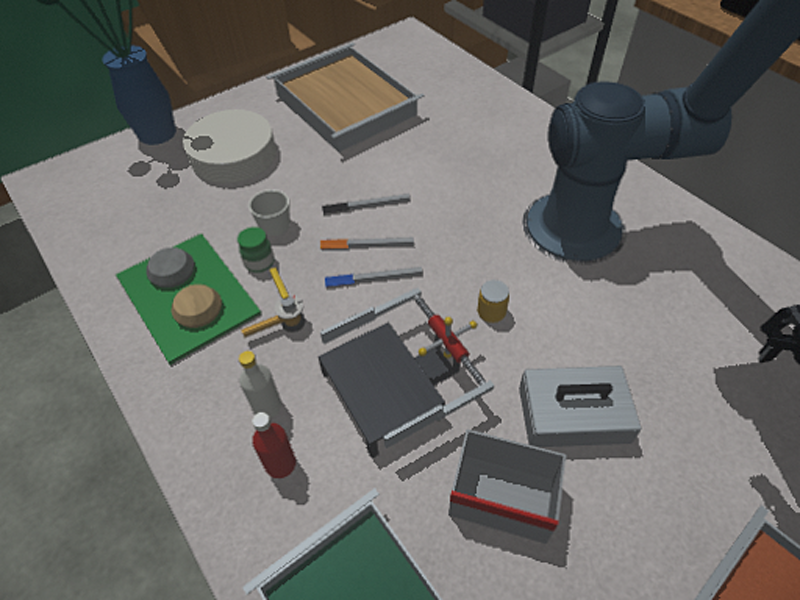

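View pics/side0b.png

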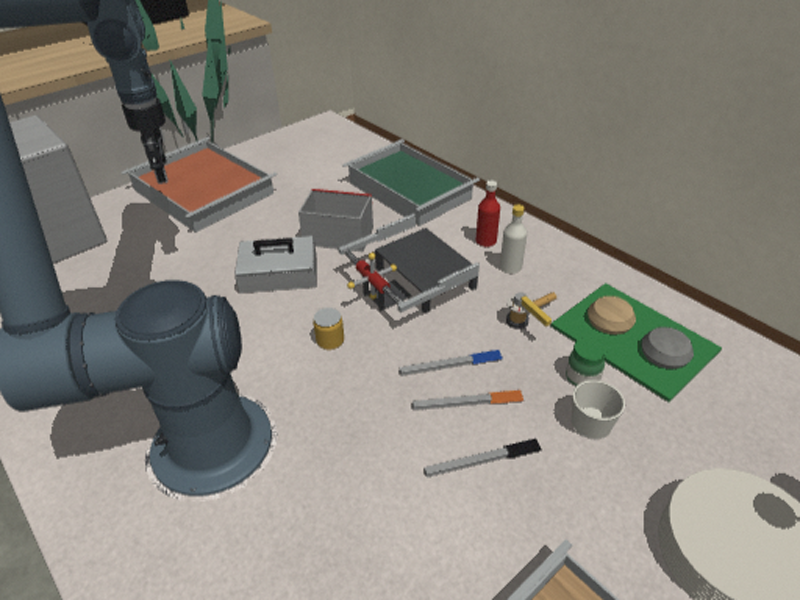

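The scene view shows three turners (black, orange and blue blades near (367,203), (367,243), (375,277)). It also shows the dish with its handle at (585,392), the caddy at (508,480) with its red band on the far wall, the stand at (385,380), the sleeve at (448,338) and the tap at (290,310).

```bash
cat > m.py <<'E'
from h import *
f=load('scene0'); g=load('side0'); s=lambda l: np.array(l)/1.5625
def both(name,z,a,b):
    print(name); 
    if a: print('  sc',atz(f,s(a),z).round(3)[:,:2].tolist())
    if b: print('  sd',atz(g,s(b),z).round(3)[:,:2].tolist())
both('turn a end,tip',.01,[(410,197),(322,210)],[(426,470),(540,445)])
both('turn b',.01,[(413,242),(321,245)],[(413,404),(523,396)])
both('turn c',.01,[(422,271),(326,282)],[(400,370),(501,355)])
both('lid corners',.065,[(523,369),(629,366),(639,430),(528,434)],[(237,240),(314,236),(316,262),(236,267)])
both('handle ends top',.102,[(560,389),(610,388)],[(255,243),(293,240)])
both('caddy rim',.1,[(467,433),(565,455),(557,527),(451,494)],[(313,191),(372,195),(371,214),(301,214)])
both('stand',.06,[(320,362),(387,324),(443,403),(372,443)],[(375,249),(422,231),(478,268),(425,297)])
both('jawtops',.096,[(322,333),(420,294),(385,437),(492,385)],None)
Z=cloud(f)
for n,(c0,c1,r0,r1),zz in(('lid',(500,650,350,450),(.06,.07)),('plate',(310,450,310,450),(.055,.0635))):
    p=Z[int(r0/1.5625):int(r1/1.5625),int(c0/1.5625):int(c1/1.5625)].reshape(-1,3); p=p[(p[:,2]>zz[0])&(p[:,2]<zz[1])]
    print(n,len(p),cv2.minAreaRect(p[:,:2].astype(np.float32)*1000),np.median(p[:,2]))
for n,F,c in(('sceneCrop',f,(140,130,110,110)),('sideCrop',g,(200,150,170,130))):
    x,y,w,h=c; cv2.imwrite('pics/%s.png'%n,cv2.resize(F['pixels'][y:y+h,x:x+w],None,fx=4,fy=4,interpolation=cv2.INTER_CUBIC))
x,y,w,h=140,165,190,130; cv2.imwrite('pics/c1.png',cv2.resize(f['pixels'][y:y+h,x:x+w],None,fx=4,fy=4,interpolation=cv2.INTER_CUBIC))
E
python3 m.py
```

```text
turn a end,tip
  sc [[0.241, -0.3], [0.432, -0.393]]
  sd [[0.243, -0.308], [0.427, -0.405]]
turn b
  sc [[0.326, -0.179], [0.494, -0.299]]
  sd [[0.322, -0.188], [0.49, -0.313]]
turn c
  sc [[0.363, -0.099], [0.543, -0.201]]
  sd [[0.36, -0.108], [0.539, -0.215]]
lid corners
  sc [[0.391, 0.228], [0.238, 0.339], [0.322, 0.428], [0.472, 0.323]]
  sd [[0.312, 0.428], [0.458, 0.316], [0.402, 0.229], [0.257, 0.337]]
handle ends top
  sc [[0.389, 0.307], [0.322, 0.356]]
  sd [[0.316, 0.339], [0.386, 0.29]]
caddy rim
  sc [[0.563, 0.271], [0.467, 0.391], [0.555, 0.459], [0.646, 0.33]]
  sd [[0.544, 0.436], [0.642, 0.319], [0.586, 0.254], [0.462, 0.369]]
stand
  sc [[0.67, -0.01], [0.524, -0.003], [0.545, 0.191], [0.685, 0.176]]
  sd [[0.537, 0.182], [0.667, 0.161], [0.662, -0.03], [0.507, -0.022]]
jawtops
  sc [[0.642, -0.038], [0.446, 0.0], [0.67, 0.195], [0.471, 0.23]]
lid 2466 ((382.75750732421875, 313.695556640625), (140.2790985107422, 253.54769897460938), 61.54397964477539) 0.06599563702306566
plate 3230 ((603.998046875, 85.59907531738281), (239.02987670898438, 150.35491943359375), 83.49400329589844) 0.060393520649179744
```

View pics/c1.png

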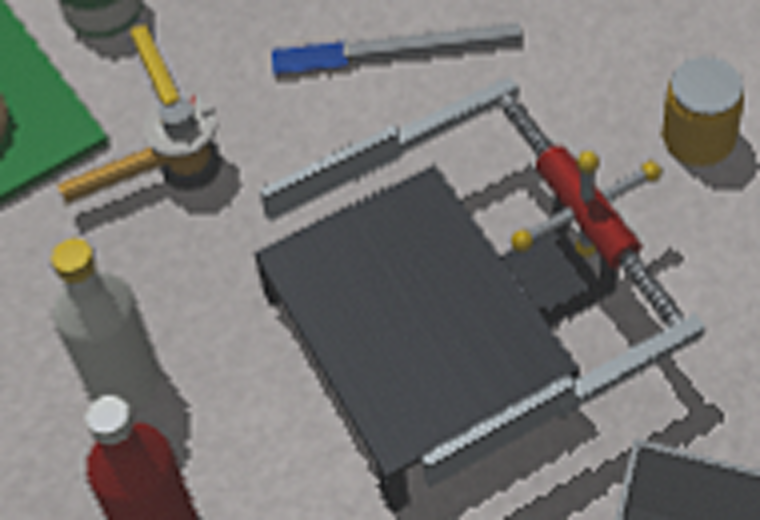

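The tap's yellow lever runs from (170,100) to (140,30) in the crop. A copper pipe leaves at (65,190). One spoke is nearly upright (ball at (588,160)).

I'll move over the dish first and use the wrist camera there.

```bash
cat >> h.py <<'E'
def go(*wps):
    """waypoints (x,y,z,yaw|None) world m/deg -> tool deltas, from measured pose; yaw taken mod 180"""
    s=manip.sense(); p=s['tcp_pos'].copy(); yaw=s['eef_rot'][2]
    for w in wps:
        M=R.from_euler('z',yaw,degrees=True).as_matrix()@np.diag([1,-1,-1])
        d=M.T@(np.array(w[:3])-p)*1000
        t=0 if w[3] is None else -((w[3]-yaw+90)%180-90)
        print('dx %.1f dy %.1f dz %.1f twist %.3f  rows>=%d'%(*d,np.radians(t),max(np.ceil(np.linalg.norm(d)/60),np.ceil(abs(t)/10.5))))
        p=np.array(w[:3]); yaw-=t
def st():
    s=manip.sense(); print(round(s['time'],2),s['tcp_pos'].round(4),s['eef_rot'].round(2),'F',s['contact_force'].round(1),'open',round(s['opening'],4),'g',round(s['grasp_force'],1),'j',s['joints'].round(0))
E
python3 -c "
from h import *
st();go((.352,.325,.256,144))"
```

```text
0.1 [0.2214 0.5301 0.2554] [-1.7989e+02 -1.0000e-02  1.5732e+02] F [-0.3 -0.2  0.1] open 0.085 g 0.0 j [61. 22.  5. 73.  0. 84.]
dx -199.6 dy -138.9 dz -0.6 twist 0.232  rows>=5
```

Request:
servo_tool(targets=[{"dx":-40,"dy":-28,"dz":0,"twist":0},{"dx":-40,"dy":-28},{"dx":-40,"dy":-28},{"dx":-40,"dy":-28},{"dx":-40,"dy":-28,"dz":0,"twist":0.116},{"twist":0.116},{"dx":0}])

```text
validation failed for argument at $.ta...
```

```bash
python3 - <<'E'
from h import *
st(); f=grab('wrist','w1'); print(f['extrinsics'].round(3).tolist(),f['mtx'][0,0])
P=cloud(f); q=P.reshape(-1,3)
for n,a,b in(('lid',.058,.07),('bar',.095,.108)):
    p=q[(q[:,2]>a)&(q[:,2]<b)&(np.hypot(q[:,0]-.354,q[:,1]-.325)<.13)]; print(n,len(p),np.median(p[:,2]),cv2.minAreaRect(p[:,:2].astype(np.float32)*1000))
E
```

```text
0.1 [0.2214 0.5301 0.2554] [-1.7989e+02 -1.0000e-02  1.5732e+02] F [-0.3 -0.2  0.1] open 0.085 g 0.0 j [61. 22.  5. 73.  0. 84.]
[[0.384, 0.873, 0.301, 0.144], [0.923, -0.363, -0.127, 0.564], [-0.001, 0.326, -0.945, 0.374], [0.0, 0.0, 0.0, 1.0]] 341.51300957000717
lid 5395 0.06596984579392545 ((336.3953552246094, 342.52362060546875), (123.70238494873047, 135.83489990234375), 54.95276641845703)
bar 0 nan ((0.0, 0.0), (0.0, 0.0), 0.0)
  return _methods._mean(a, axis=axis, dtype=dtype,
  ret = ret.dtype.type(ret / rcount)
```

View pics/w1.png

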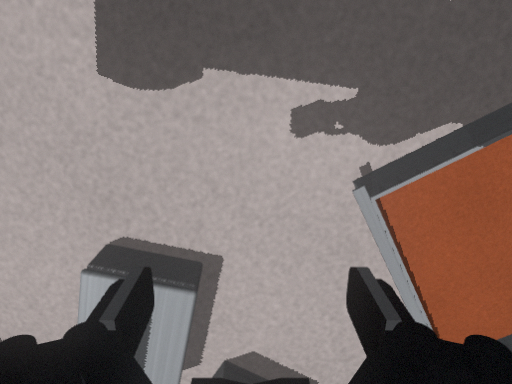

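The move was refused because some rows left fields out. The picture only shows a corner of the dish at (140,320) with the fingers across the bottom.

Request:
servo_tool(targets=[{"dx":-40,"dy":-28,"dz":0,"twist":0},{"dx":-40,"dy":-28,"dz":0,"twist":0},{"dx":-40,"dy":-28,"dz":0,"twist":0},{"dx":-40,"dy":-28,"dz":0,"twist":0},{"dx":-40,"dy":-28,"dz":0,"twist":0.116},{"dx":0,"dy":0,"dz":0,"twist":0.116},{"dx":0,"dy":0,"dz":0,"twist":0}])

```text
time: 1.02
tcp_pos: [0.3524, 0.3237, 0.2561]
eef_rot: [-180.0, -0.0, 144.0]
contact_force: [-0.2, 0.6, 0.3]
opening: 0.0856
grasp_force: 0.0
```

```bash
python3 - <<'E'
from h import *
st(); f=grab('wrist','w2')
P=cloud(f); q=P.reshape(-1,3)
for n,a,b in(('lid',.058,.07),('bar',.095,.108)):
    p=q[(q[:,2]>a)&(q[:,2]<b)&(np.hypot(q[:,0]-.354,q[:,1]-.325)<.13)]; print(n,len(p),np.median(p[:,2]),cv2.minAreaRect(p[:,:2].astype(np.float32)*1000))
E
```

```text
1.02 [0.3524 0.3237 0.2561] [-1.7998e+02 -1.0000e-02  1.4403e+02] F [-0.2  0.6  0.3] open 0.0856 g 0.0 j [ 35.  10. -11.  69.   0.  71.]
lid 22332 0.06626973603964342 ((368.67425537109375, 350.8318176269531), (177.62445068359375, 175.7772979736328), 54.90983581542969)
bar 1738 0.10302938017199076 ((398.1431884765625, 338.94354248046875), (159.6281280517578, 72.87701416015625), 12.478367805480957)
```

View pics/w2.png

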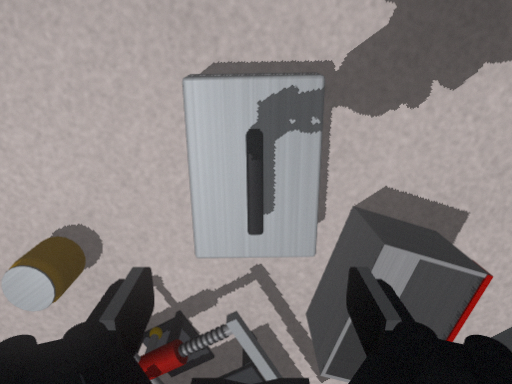

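The wrist view shows the whole dish. The lid corners are at (185,77), (323,75), (316,256) and (196,258), and the bar runs from (255,130) to (255,234).

```bash
python3 - <<'E'
from h import *
f=load('w2')
b=atz(f,[(248,130),(262,130),(264,233),(248,234)],.102); print(b.round(4),b.mean(0))
b2=atz(f,[(255,130),(256,234)],.102);d=b2[0]-b2[1];print(np.linalg.norm(d),np.degrees(np.arctan2(d[1],d[0])))
c=atz(f,[(185,77),(323,75),(316,256),(196,258)],.065); print(c.round(4),c.mean(0)); d=c[0]+c[1]-c[2]-c[3]; print(np.degrees(np.arctan2(d[1],d[0])),np.linalg.norm(d)/2,np.linalg.norm(c[0]-c[1]))
# jaws/caddy via cloud
q=cloud(load('scene0')).reshape(-1,3)
E
```

```text
[[0.3127 0.3521 0.102 ]
 [0.3192 0.3611 0.102 ]
 [0.3931 0.3111 0.102 ]
 [0.3857 0.2992 0.102 ]] [0.35268582 0.33085737 0.102     ]
0.09015968168996509 144.95764930968096
[[0.2487 0.3318 0.065 ]
 [0.3165 0.4283 0.065 ]
 [0.46   0.3306 0.065 ]
 [0.3901 0.2301 0.065 ]] [0.35380745 0.33020858 0.065     ]
145.01385603018767 0.17386790819219425 0.11801427243047112
```

```bash
python3 -c "
from h import *
go((.353,.3305,.15,145),(.353,.3305,.102,145))"
```

```text
dx 3.0 dy 5.6 dz 106.1 twist -0.015  rows>=2
dx 0.0 dy 0.0 dz 48.0 twist -0.000  rows>=1
```

Request:
servo_tool(targets=[{"dx":3,"dy":5.6,"dz":53,"twist":-0.015},{"dx":0,"dy":0,"dz":53,"twist":0},{"dx":0,"dy":0,"dz":24,"twist":0},{"dx":0,"dy":0,"dz":24,"twist":0},{"dx":0,"dy":0,"dz":0,"twist":0}], jaw=60)

```text
time: 1.7
tcp_pos: [0.3511, 0.3301, 0.1006]
eef_rot: [-179.8, -0.1, 145.0]
contact_force: [-0.1, -1.2, -0.5]
opening: 0.0511
grasp_force: 0.0
```

Request:
servo_tool(targets=[{"dx":0,"dy":0,"dz":0,"twist":0},{"dx":0,"dy":0,"dz":0,"twist":0},{"dx":0,"dy":0,"dz":0,"twist":0},{"dx":0,"dy":0,"dz":0,"twist":0},{"dx":0,"dy":0,"dz":0,"twist":0},{"dx":0,"dy":0,"dz":0,"twist":0}], jaw=0, grip_force=90)

```text
time: 2.45
tcp_pos: [0.3535, 0.3308, 0.1037]
eef_rot: [179.9, 0.0, 144.9]
contact_force: [-2.4, -2.1, 6.3]
opening: 0.0124
grasp_force: 88.7
```

Request:
servo_tool(targets=[{"dx":0,"dy":0,"dz":-20,"twist":0},{"dx":0,"dy":0,"dz":-30,"twist":0},{"dx":0,"dy":0,"dz":-40,"twist":0},{"dx":0,"dy":0,"dz":-40,"twist":0},{"dx":0,"dy":0,"dz":-30,"twist":0},{"dx":0,"dy":0,"dz":-20,"twist":0},{"dx":0,"dy":0,"dz":0,"twist":0}])

```text
time: 3.32
tcp_pos: [0.3537, 0.331, 0.2834]
eef_rot: [179.8, 0.0, 144.9]
contact_force: [0.7, -0.4, -6.7]
opening: 0.0126
grasp_force: 88.8
```

```bash
python3 - <<'E'
from h import *
st(); f=grab('scene','s2')
x,y,w,h=140,165,200,150; cv2.imwrite('pics/c2.png',cv2.resize(f['pixels'][y:y+h,x:x+w],None,fx=4,fy=4,interpolation=cv2.INTER_CUBIC))
E
```

```text
3.33 [0.3537 0.331  0.2834] [1.7985e+02 4.0000e-02 1.4490e+02] F [ 0.7 -0.4 -6.7] open 0.0126 g 88.8 j [36. 11. -6. 73.  0. 71.]
```

View pics/c2.png

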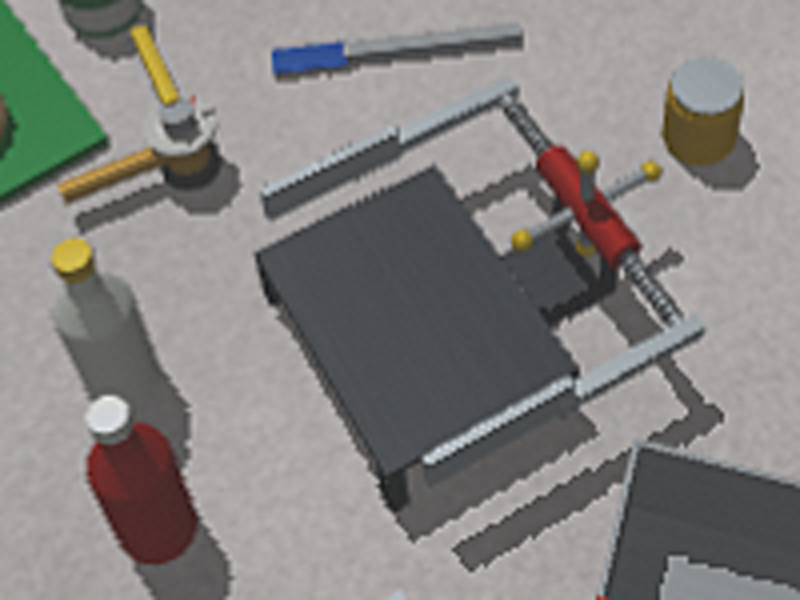

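Lifted, with 6.7 N hanging. In the crop the plate corners are at (257,255), (433,170), (578,375) and (388,472). The jaw tops run (265,192)–(395,133) and (430,460)–(577,380), and the spoke balls are at (521,240), (652,170) and (588,160).

```bash
python3 - <<'E'
from h import *
f=load('s2'); c=lambda l:(np.array(l,float)+.5)/4-.5+[140,165]
def show(n,uv,z): 
    p=atz(f,c(uv),z); print(n,p[:,:2].round(4).tolist(),'mean',p.mean(0)[:2].round(4)); return p
p=show('plate',[(257,253),(433,170),(578,375),(388,472)],.06)
for a,b in((0,1),(3,2),(1,2),(0,3)): d=p[b]-p[a]; print(np.linalg.norm(d).round(4),np.degrees(np.arctan2(d[1],d[0])).round(1))
show('jaw-',[(263,190),(395,133)],.096); show('jaw+',[(430,460),(577,380)],.096)
show('rodends',[(517,88),(702,325)],.096)
show('balls',[(521,240),(652,170)],.075); show('topball',[(588,160)],.13)
P=cloud(f); im=f['pixels'].astype(int)
red=(im[...,2]>120)&(im[...,1]<60)&(im[...,0]<60); red[:, :260]=0; red[:200]=0; red[250:]=0;red[:,320:]=0
q=P[red]; q=q[(q[:,2]>.06)&(q[:,2]<.1)]; print('sleeve',len(q),q.mean(0).round(4),q.min(0).round(3),q.max(0).round(3)); r=cv2.minAreaRect(q[:,:2].astype(np.float32)*1000); print(r)
pts=P.reshape(-1,3); k=(pts[:,2]>.088)&(pts[:,2]<.105)
for lo,hi in((-.06,.02),(.15,.24)):
    j=pts[k&(pts[:,0]>.54)&(pts[:,0]<.72)&(pts[:,1]>lo)&(pts[:,1]<hi)]; 
    if len(j): print('jaw',len(j),cv2.minAreaRect(j[:,:2].astype(np.float32)*1000))
pl=pts[(abs(pts[:,2]-.06)<.004)&(pts[:,0]>.5)&(pts[:,0]<.72)&(pts[:,1]>-.03)&(pts[:,1]<.21)]; print('plate',len(pl),cv2.minAreaRect(pl[:,:2].astype(np.float32)*1000),np.median(pl[:,:2],axis=0))
E
```

```text
plate [[0.6651, -0.0222], [0.5226, -0.0034], [0.5448, 0.1933], [0.6863, 0.1717]] mean [0.6047 0.0848]
0.1438 172.5
0.1431 171.3
0.198 83.6
0.1951 83.8
jaw- [[0.6421, -0.0423], [0.5389, -0.0258]] mean [ 0.5905 -0.034 ]
jaw+ [[0.6684, 0.1959], [0.5606, 0.2095]] mean [0.6145 0.2027]
rodends [[0.4426, -0.004], [0.4694, 0.229]] mean [0.456  0.1125]
balls [[0.5148, 0.0928], [0.4016, 0.104]] mean [0.4582 0.0984]
topball [[0.4597, 0.0973]] mean [0.4597 0.0973]
sleeve 110 [0.4625 0.099  0.0882] [0.45  0.052 0.082] [0.474 0.147 0.093]
((460.4311218261719, 99.61849975585938), (95.47151184082031, 17.586320877075195), 82.51502990722656)
jaw 139 ((592.5947875976562, -33.81355667114258), (11.063608169555664, 105.59185028076172), 83.11659240722656)
jaw 172 ((618.1678466796875, 201.40487670898438), (9.374679565429688, 109.14672088623047), 83.67991638183594)
plate 3284 ((604.1433715820312, 85.80751037597656), (238.37876892089844, 150.22955322265625), 83.5174331665039) [0.60806892 0.09111965]
```

```bash
python3 -c "
from h import *
go((.354,.331,.2834,83.2),(.604,.084,.2834,83.2),(.604,.084,.164,83.2))"
```

```text
dx -0.5 dy 0.8 dz -1.4 twist 1.077  rows>=6
dx -215.7 dy 277.5 dz 0.0 twist -0.000  rows>=6
dx 0.0 dy 0.0 dz 119.4 twist -0.000  rows>=2
```

Request:
servo_tool(targets=[{"dx":0,"dy":0,"dz":0,"twist":0.135},{"dx":0,"dy":0,"dz":0,"twist":0.135},{"dx":0,"dy":0,"dz":0,"twist":0.135},{"dx":0,"dy":0,"dz":0,"twist":0.135},{"dx":0,"dy":0,"dz":0,"twist":0.135},{"dx":0,"dy":0,"dz":0,"twist":0.135},{"dx":0,"dy":0,"dz":0,"twist":0.135},{"dx":0,"dy":0,"dz":0,"twist":0.132}])

```text
time: 4.38
tcp_pos: [0.3521, 0.3299, 0.2802]
eef_rot: [-179.8, 0.1, 82.9]
contact_force: [0.1, 0.3, -5.8]
opening: 0.0125
grasp_force: 88.7
```

Request:
servo_tool(targets=[{"dx":-15,"dy":20,"dz":0,"twist":0},{"dx":-25,"dy":30,"dz":0,"twist":0},{"dx":-35,"dy":45,"dz":0,"twist":0},{"dx":-35,"dy":45,"dz":0,"twist":0},{"dx":-35,"dy":45,"dz":0,"twist":0},{"dx":-35,"dy":45,"dz":0,"twist":0},{"dx":-25,"dy":30,"dz":0,"twist":0},{"dx":-10,"dy":17,"dz":0,"twist":0}])

```text
time: 5.38
tcp_pos: [0.6031, 0.082, 0.2794]
eef_rot: [-179.8, 0.0, 83.0]
contact_force: [0.7, 1.3, -6.4]
opening: 0.0121
grasp_force: 88.8
```

```bash
python3 - <<'E'
from h import *
st(); go((.604,.084,.2834,83.2)); f=grab('wrist','w3')
E
```

```text
5.38 [0.6031 0.082  0.2794] [-1.7978e+02  5.0000e-02  8.3030e+01] F [ 0.7  1.3 -6.4] open 0.0121 g 88.8 j [ 2. 26. 14. 79. -0. 99.]
dx 2.1 dy 0.7 dz -4.0 twist -0.003  rows>=1
```

View pics/w3.png

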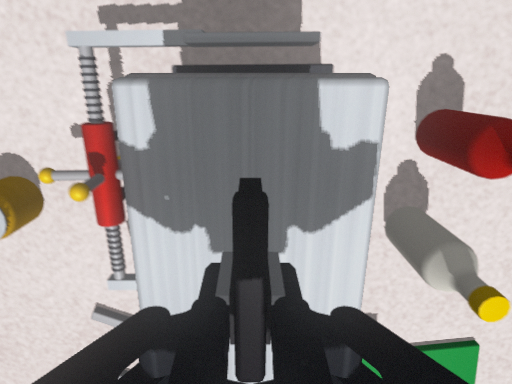

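The dish is parallel to the jaw (bar top row 38, plate edge row 68), so I'll lower it.

Request:
servo_tool(targets=[{"dx":2,"dy":0.7,"dz":25,"twist":0},{"dx":0,"dy":0,"dz":35,"twist":0},{"dx":0,"dy":0,"dz":25,"twist":0},{"dx":0,"dy":0,"dz":15,"twist":0},{"dx":0,"dy":0,"dz":8,"twist":0},{"dx":0,"dy":0,"dz":4,"twist":0},{"dx":0,"dy":0,"dz":0,"twist":0},{"dx":0,"dy":0,"dz":2,"twist":0}])

```text
time: 6.42
tcp_pos: [0.6044, 0.0862, 0.1694]
eef_rot: [179.9, -0.0, 83.2]
contact_force: [0.3, 0.2, -5.6]
opening: 0.0122
grasp_force: 88.8
```

Request:
servo_tool(targets=[{"dx":0,"dy":0,"dz":2,"twist":0},{"dx":0,"dy":0,"dz":0,"twist":0}])

```text
time: 6.68
tcp_pos: [0.6035, 0.0861, 0.1663]
eef_rot: [-180.0, -0.0, 83.2]
contact_force: [-0.2, -0.1, -5.3]
opening: 0.0122
grasp_force: 88.8
```

Request:
servo_tool(targets=[{"dx":2,"dy":0,"dz":2,"twist":0},{"dx":0,"dy":0,"dz":1,"twist":0},{"dx":0,"dy":0,"dz":0,"twist":0}])

```text
time: 7.05
tcp_pos: [0.6039, 0.0885, 0.1637]
eef_rot: [180.0, -0.0, 83.2]
contact_force: [-1.1, 2.4, -2.6]
opening: 0.0121
grasp_force: 89.1
```

Request:
servo_tool(targets=[{"dx":0,"dy":0,"dz":0,"twist":0},{"dx":0,"dy":0,"dz":0,"twist":0},{"dx":0,"dy":0,"dz":0,"twist":0}], jaw=40)

```text
time: 7.42
tcp_pos: [0.6044, 0.088, 0.1639]
eef_rot: [179.9, -0.0, 83.2]
contact_force: [0.3, 0.6, -0.6]
opening: 0.0344
grasp_force: 0.0
```

Request:
servo_tool(targets=[{"dx":0,"dy":0,"dz":-30,"twist":0},{"dx":0,"dy":0,"dz":-40,"twist":0},{"dx":0,"dy":0,"dz":-20,"twist":0},{"dx":0,"dy":0,"dz":0,"twist":0}])

```text
time: 7.92
tcp_pos: [0.6052, 0.0881, 0.2555]
eef_rot: [179.7, -0.0, 83.2]
contact_force: [0.3, 0.8, -1.3]
opening: 0.034
grasp_force: 0.0
```

```bash
python3 - <<'E'
from h import *
st()
a=np.radians(-6.8); ex=np.array([np.cos(a),np.sin(a)]); s0=np.array([.460,.1])
w=lambda o,z:(*(s0+o*ex),z,83.2)
go(w(-.065,.25),w(-.065,.123),w(.045,.123),w(.045,.165),w(-.065,.165))
E
```

```text
7.92 [0.6052 0.0881 0.2555] [ 1.7973e+02 -4.0000e-02  8.3180e+01] F [ 0.3  0.8 -1.3] open 0.034 g 0.0 j [ 2. 26. 11. 75.  0. 99.]
dx -5.5 dy -210.6 dz 5.5 twist -0.000  rows>=4
dx 0.0 dy 0.0 dz 127.0 twist -0.000  rows>=3
dx -0.0 dy 110.0 dz 0.0 twist -0.000  rows>=2
dx 0.0 dy 0.0 dz -42.0 twist -0.000  rows>=1
dx 0.0 dy -110.0 dz 0.0 twist -0.000  rows>=2
```

Request:
servo_tool(targets=[{"dx":-1,"dy":-30,"dz":0,"twist":0},{"dx":-1,"dy":-45,"dz":0,"twist":0},{"dx":-1,"dy":-45,"dz":0,"twist":0},{"dx":-1,"dy":-45,"dz":0,"twist":0},{"dx":-1,"dy":-30,"dz":0,"twist":-0.16},{"dx":0,"dy":0,"dz":0,"twist":-0.18},{"dx":0,"dy":0,"dz":0,"twist":-0.18},{"dx":0,"dy":0,"dz":0,"twist":-0.18}], jaw=0, grip_force=40)

```text
time: 8.93
tcp_pos: [0.4087, 0.1062, 0.252]
eef_rot: [-179.9, -0.1, 123.6]
contact_force: [0.5, 0.4, 0.7]
opening: 0.0001
grasp_force: 0.0
```

Request:
servo_tool(targets=[{"dx":0,"dy":0,"dz":0,"twist":-0.18},{"dx":0,"dy":0,"dz":0,"twist":-0.18},{"dx":0,"dy":0,"dz":0,"twist":-0.18},{"dx":0,"dy":0,"dz":0,"twist":-0.18},{"dx":0,"dy":0,"dz":0,"twist":-0.15},{"dx":0,"dy":0,"dz":0,"twist":0}])

```text
time: 9.68
tcp_pos: [0.4089, 0.1062, 0.2522]
eef_rot: [-180.0, -0.1, 173.0]
contact_force: [-0.4, -0.3, 0.1]
opening: 0.0
grasp_force: 0.0
```

```bash
python3 - <<'E'
from h import *
st()
a=np.radians(-6.8); ex=np.array([np.cos(a),np.sin(a)]); s0=np.array([.460,.1])
w=lambda o,z:(*(s0+o*ex),z,173.2)
go(w(-.065,.25),w(-.065,.125))
f=grab('wrist','w4'); P=cloud(f); im=f['pixels'].astype(int)
red=(im[...,2]>100)&(im[...,1]<60)&(im[...,0]<60); q=P[red]; q=q[(q[:,2]>.06)&(q[:,2]<.1)&(abs(q[:,0]-.46)<.04)]; print('sleeve',len(q),cv2.minAreaRect(q[:,:2].astype(np.float32)*1000))
E
```

```text
9.68 [0.4089 0.1062 0.2522] [-1.7998e+02 -1.0000e-01  1.7303e+02] F [-0.4 -0.3  0.1] open 0.0 g 0.0 j [  6.   4. -18.  67.   0.  13.]
dx 13.5 dy -0.1 dz 2.2 twist -0.003  rows>=1
dx 0.0 dy 0.0 dz 125.0 twist -0.000  rows>=3
sleeve 2109 ((458.9909973144531, 99.587158203125), (99.23583221435547, 23.705976486206055), 82.73904418945312)
```

View pics/w4.png

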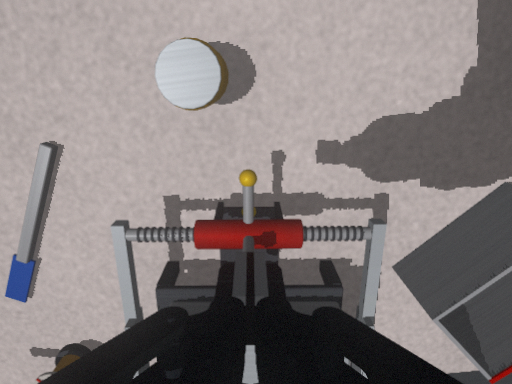

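The closed fingers are lined up with the spoke ball at (248,178), and the sleeve centre is (0.459, 0.0996). Now the first pushes.

Request:
servo_tool(targets=[{"dx":13,"dy":0,"dz":42,"twist":0},{"dx":0,"dy":0,"dz":45,"twist":0},{"dx":0,"dy":0,"dz":40,"twist":0},{"dx":0,"dy":0,"dz":0,"twist":0},{"dx":-26,"dy":0,"dz":0,"twist":0},{"dx":-26,"dy":0,"dz":0,"twist":0}])

```text
time: 10.48
tcp_pos: [0.4495, 0.1018, 0.128]
eef_rot: [180.0, 0.1, 173.1]
contact_force: [-4.4, 0.3, 1.9]
opening: -0.0002
grasp_force: 3.9
```

Request:
servo_tool(targets=[{"dx":-20,"dy":0,"dz":0,"twist":0},{"dx":-20,"dy":0,"dz":0,"twist":0},{"dx":-15,"dy":0,"dz":0,"twist":0},{"dx":0,"dy":0,"dz":0,"twist":0}])

```text
time: 10.98
tcp_pos: [0.505, 0.095, 0.128]
eef_rot: [180.0, 0.2, 173.1]
contact_force: [0.2, -0.4, -0.2]
opening: -0.0001
grasp_force: 0.0
```

```bash
python3 - <<'E'
from h import *
st()
f=grab('scene','s3'); x,y,w,h=230,180,100,80; cv2.imwrite('pics/c3.png',cv2.resize(f['pixels'][y:y+h,x:x+w],None,fx=6,fy=6,interpolation=cv2.INTER_CUBIC))
E
```

```text
10.97 [0.505 0.095 0.128] [179.97   0.18 173.06] F [ 0.2 -0.4 -0.2] open -0.0001 g 0.0 j [  4.  19. -19.  52.   0.  11.]
```

View pics/c3.png

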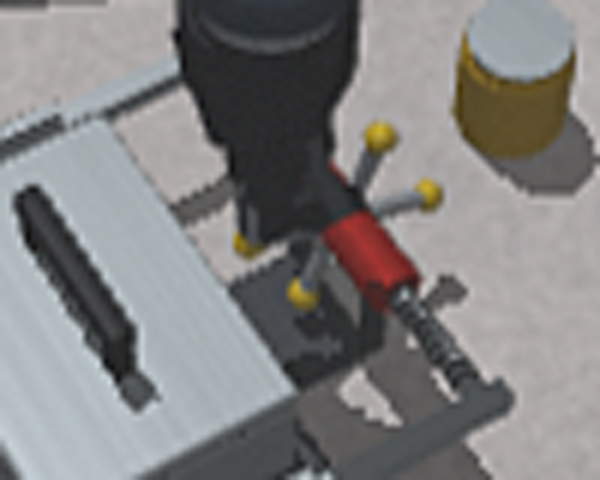

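The first push worked: the spoke ball is now at (245,243), about 55° past vertical, and the next ball is at (380,135). I'll cycle from here.

Request:
servo_tool(targets=[{"dx":0,"dy":0,"dz":-48,"twist":0},{"dx":55,"dy":0,"dz":0,"twist":0},{"dx":55,"dy":0,"dz":0,"twist":0},{"dx":0,"dy":0,"dz":48,"twist":0},{"dx":-26,"dy":0,"dz":0,"twist":0},{"dx":-28,"dy":0,"dz":0,"twist":0},{"dx":-28,"dy":0,"dz":0,"twist":0},{"dx":-28,"dy":0,"dz":0,"twist":0}])

```text
time: 12.02
tcp_pos: [0.5, 0.0954, 0.1259]
eef_rot: [180.0, -0.4, 173.1]
contact_force: [-4.3, 0.7, 2.9]
opening: -0.0001
grasp_force: 1.5
```

Request:
servo_tool(targets=[{"dx":0,"dy":0,"dz":-48,"twist":0},{"dx":55,"dy":0,"dz":0,"twist":0},{"dx":55,"dy":0,"dz":0,"twist":0},{"dx":0,"dy":0,"dz":48,"twist":0},{"dx":-26,"dy":0,"dz":0,"twist":0},{"dx":-28,"dy":0,"dz":0,"twist":0},{"dx":-28,"dy":0,"dz":0,"twist":0},{"dx":-28,"dy":0,"dz":0,"twist":0}])

```text
time: 13.02
tcp_pos: [0.5, 0.0954, 0.1259]
eef_rot: [180.0, -0.4, 173.1]
contact_force: [-2.7, 0.8, 1.9]
opening: 0.0002
grasp_force: 1.5
```

```bash
cat > jaw.py <<'E'
from h import *
import sys
f=grab('scene',sys.argv[1]); pts=cloud(f).reshape(-1,3); a=np.radians(-6.8); ex=np.array([np.cos(a),np.sin(a)]); ey=np.array([-ex[1],ex[0]])
r=pts[:,:2]-[.604,.084]; X=r@ex; Y=r@ey; k=(pts[:,2]>.088)&(pts[:,2]<.102)&(X>-.11)&(X<-.065)
for s in(-1,1):
    y=(Y*s)[k&(Y*s>.085)&(Y*s<.135)]; print('jaw',s,len(y),y.size and np.percentile(y,[5,50,95]).round(4))
st()
E
python3 jaw.py s4
```

```text
jaw -1 0 0
jaw 1 1 [0.1168 0.1168 0.1168]
13.07 [0.5056 0.0948 0.1268] [1.7998e+02 1.0000e-01 1.7308e+02] F [ 5.2 -0.2  0.1] open -0.0001 g 0.0 j [  4.  19. -19.  52.  -0.  10.]
```

```bash
cat > jaw.py <<'E'
from h import *
import sys
a=np.radians(-6.8); ex=np.array([np.cos(a),np.sin(a)]); ey=np.array([-ex[1],ex[0]])
for n in sys.argv[1:]:
    import os
    f=load(n) if os.path.exists('pics/%s.npz'%n) else grab('scene',n); pts=cloud(f).reshape(-1,3)
    r=pts[:,:2]-[.604,.084]; X=r@ex; Y=r@ey
    for x0,x1 in((-.15,-.08),(-.05,.05)):
      for s in(-1,1):
        k=(pts[:,2]>.075)&(pts[:,2]<.11)&(X>x0)&(X<x1)&(Y*s>.092)&(Y*s<.14)
        y=(Y*s)[k]; print(n,x0,s,len(y),y.size and np.percentile(y,[10,50,90]).round(4), np.median(pts[k,2]).round(3) if y.size else '')
st()
E
python3 jaw.py s2 s3 s4
```

```text
s2 -0.15 -1 126 [0.1031 0.1176 0.1254] 0.082
s2 -0.15 1 166 [0.1034 0.1193 0.1253] 0.082
s2 -0.05 -1 213 [0.1139 0.1157 0.1211] 0.091
s2 -0.05 1 235 [0.116  0.1213 0.1226] 0.094
s3 -0.15 -1 66 [0.1122 0.1175 0.1239] 0.081
s3 -0.15 1 159 [0.1029 0.1167 0.1227] 0.082
s3 -0.05 -1 185 [0.1115 0.1135 0.1183] 0.093
s3 -0.05 1 459 [0.0936 0.1123 0.1197] 0.094
s4 -0.15 -1 70 [0.1055 0.1099 0.1164] 0.082
s4 -0.15 1 146 [0.1024 0.1108 0.1165] 0.082
s4 -0.05 -1 121 [0.1047 0.1073 0.1119] 0.096
s4 -0.05 1 453 [0.0937 0.1054 0.1127] 0.093
13.07 [0.5056 0.0948 0.1268] [1.7998e+02 1.0000e-01 1.7308e+02] F [ 5.2 -0.2  0.1] open -0.0001 g 0.0 j [  4.  19. -19.  52.  -0.  10.]
```

The jaws moved in 8.8 mm, so the sleeve is at about 4.1 rad. Four more full cycles bring it to about 10.4.

Request:
servo_tool(targets=[{"dx":0,"dy":0,"dz":-48,"twist":0},{"dx":55,"dy":0,"dz":0,"twist":0},{"dx":55,"dy":0,"dz":0,"twist":0},{"dx":0,"dy":0,"dz":48,"twist":0},{"dx":-26,"dy":0,"dz":0,"twist":0},{"dx":-28,"dy":0,"dz":0,"twist":0},{"dx":-28,"dy":0,"dz":0,"twist":0},{"dx":-28,"dy":0,"dz":0,"twist":0}])

```text
time: 14.08
tcp_pos: [0.4998, 0.0954, 0.126]
eef_rot: [180.0, -0.3, 173.1]
contact_force: [-3.8, 1.7, 2.5]
opening: -0.0002
grasp_force: 1.5
```

Request:
servo_tool(targets=[{"dx":0,"dy":0,"dz":-48,"twist":0},{"dx":55,"dy":0,"dz":0,"twist":0},{"dx":55,"dy":0,"dz":0,"twist":0},{"dx":0,"dy":0,"dz":48,"twist":0},{"dx":-26,"dy":0,"dz":0,"twist":0},{"dx":-28,"dy":0,"dz":0,"twist":0},{"dx":-28,"dy":0,"dz":0,"twist":0},{"dx":-28,"dy":0,"dz":0,"twist":0}])

```text
time: 15.08
tcp_pos: [0.4998, 0.0954, 0.1259]
eef_rot: [180.0, -0.3, 173.1]
contact_force: [-4.2, 1.3, 3.5]
opening: -0.0002
grasp_force: 2.0
```

Request:
servo_tool(targets=[{"dx":0,"dy":0,"dz":-48,"twist":0},{"dx":55,"dy":0,"dz":0,"twist":0},{"dx":55,"dy":0,"dz":0,"twist":0},{"dx":0,"dy":0,"dz":48,"twist":0},{"dx":-26,"dy":0,"dz":0,"twist":0},{"dx":-28,"dy":0,"dz":0,"twist":0},{"dx":-28,"dy":0,"dz":0,"twist":0},{"dx":-28,"dy":0,"dz":0,"twist":0}])

```text
time: 16.08
tcp_pos: [0.4997, 0.0954, 0.1259]
eef_rot: [180.0, -0.3, 173.1]
contact_force: [-4.1, 0.8, 3.0]
opening: -0.0001
grasp_force: 2.1
```

```bash
python3 jaw.py s5
```

```text
s5 -0.15 -1 67 [0.0947 0.0989 0.1055] 0.082
s5 -0.15 1 130 [0.0952 0.1013 0.1059] 0.082
s5 -0.05 -1 15 [0.1008 0.1023 0.1035] 0.096
s5 -0.05 1 334 [0.0935 0.0998 0.1027] 0.096
16.12 [0.5054 0.0948 0.1268] [1.7999e+02 1.1000e-01 1.7308e+02] F [ 4.4 -0.7 -0.8] open -0.0 g 0.0 j [  4.  19. -19.  52.  -0.  10.]
```

Request:
servo_tool(targets=[{"dx":0,"dy":0,"dz":-48,"twist":0},{"dx":55,"dy":0,"dz":0,"twist":0},{"dx":55,"dy":0,"dz":0,"twist":0},{"dx":0,"dy":0,"dz":48,"twist":0},{"dx":-26,"dy":0,"dz":0,"twist":0},{"dx":-28,"dy":0,"dz":0,"twist":0},{"dx":-28,"dy":0,"dz":0,"twist":0},{"dx":-28,"dy":0,"dz":0,"twist":0}])

```text
time: 17.12
tcp_pos: [0.4995, 0.0955, 0.1259]
eef_rot: [180.0, -0.3, 173.2]
contact_force: [-3.9, 0.5, 2.9]
opening: -0.0002
grasp_force: 2.1
```

Request:
servo_tool(targets=[{"dx":0,"dy":0,"dz":-48,"twist":0},{"dx":55,"dy":0,"dz":0,"twist":0},{"dx":55,"dy":0,"dz":0,"twist":0},{"dx":0,"dy":0,"dz":48,"twist":0},{"dx":-25,"dy":0,"dz":0,"twist":0},{"dx":0,"dy":0,"dz":0,"twist":0}])

```text
time: 17.88
tcp_pos: [0.4192, 0.1053, 0.127]
eef_rot: [180.0, 0.1, 173.1]
contact_force: [-0.1, -0.2, -0.1]
opening: -0.0001
grasp_force: 0.0
```

```bash
python3 jaw.py s6
```

```text
s6 -0.15 -1 92 [0.0928 0.0972 0.103 ] 0.082
s6 -0.15 1 112 [0.0935 0.0985 0.1023] 0.082
s6 -0.05 -1 0 0 
s6 -0.05 1 222 [0.0935 0.0981 0.0994] 0.094
17.93 [0.4189 0.1054 0.1272] [1.7997e+02 1.3000e-01 1.7311e+02] F [ 0.4 -0.8 -0.2] open 0.0001 g 0.0 j [  6.  10. -31.  49.   0.  13.]
```

Request:
servo_tool(targets=[{"dx":-6,"dy":0,"dz":0,"twist":0},{"dx":-6,"dy":0,"dz":0,"twist":0}])

```text
time: 18.18
tcp_pos: [0.4296, 0.1039, 0.1267]
eef_rot: [180.0, -0.1, 173.1]
contact_force: [-4.2, -0.2, 3.3]
opening: 0.0
grasp_force: 1.9
```

Request:
servo_tool(targets=[{"dx":-4,"dy":0,"dz":0,"twist":0},{"dx":0,"dy":0,"dz":0,"twist":0}])

```text
time: 18.42
tcp_pos: [0.435, 0.1033, 0.1264]
eef_rot: [180.0, 0.0, 173.1]
contact_force: [-1.1, -0.4, 0.6]
opening: 0.0001
grasp_force: 0.6
```

Request:
servo_tool(targets=[{"dx":-4,"dy":0,"dz":0,"twist":0},{"dx":0,"dy":0,"dz":0,"twist":0}])

```text
time: 18.68
tcp_pos: [0.4388, 0.1028, 0.1263]
eef_rot: [180.0, 0.0, 173.1]
contact_force: [-1.0, -0.4, 0.5]
opening: 0.0002
grasp_force: 0.7
```

Request:
servo_tool(targets=[{"dx":-3,"dy":0,"dz":0,"twist":0},{"dx":0,"dy":0,"dz":0,"twist":0}])

```text
time: 18.92
tcp_pos: [0.4417, 0.1025, 0.1263]
eef_rot: [180.0, 0.0, 173.1]
contact_force: [-1.7, 0.4, 1.7]
opening: 0.0001
grasp_force: 0.8
```

Request:
servo_tool(targets=[{"dx":-2,"dy":0,"dz":0,"twist":0},{"dx":0,"dy":0,"dz":0,"twist":0}])

```text
time: 19.18
tcp_pos: [0.442, 0.1023, 0.126]
eef_rot: [180.0, -0.2, 173.1]
contact_force: [-4.8, 1.2, 3.8]
opening: -0.0002
grasp_force: 2.8
```

Request:
servo_tool(targets=[{"dx":-3,"dy":0,"dz":0,"twist":0},{"dx":0,"dy":0,"dz":0,"twist":0}])

```text
time: 19.42
tcp_pos: [0.4422, 0.1021, 0.1253]
eef_rot: [-180.0, -0.5, 173.2]
contact_force: [-11.4, 1.0, 6.9]
opening: 0.0001
grasp_force: 5.7
```

Request:
servo_tool(targets=[{"dx":-3,"dy":0,"dz":0,"twist":0},{"dx":0,"dy":0,"dz":0,"twist":0}])

```text
time: 19.68
tcp_pos: [0.4423, 0.102, 0.1248]
eef_rot: [-180.0, -0.8, 173.2]
contact_force: [-17.2, 2.1, 11.6]
opening: 0.0
grasp_force: 8.9
```

```bash
python3 jaw.py s7
```

```text
s7 -0.15 -1 73 [0.0929 0.0972 0.1025] 0.082
s7 -0.15 1 105 [0.0935 0.0989 0.1016] 0.082
s7 -0.05 -1 0 0 
s7 -0.05 1 213 [0.0939 0.0974 0.0988] 0.092
19.73 [0.4423 0.102  0.1248] [-179.98   -0.76  173.19] F [-17.4   1.3  11.5] open 0.0003 g 8.9 j [  5.  14. -27.  50.   0.  12.]
```

The sleeve has hit its stop: 17 N with no motion, at the predicted spot. I'll back off and locate the tap.

Request:
servo_tool(targets=[{"dx":14,"dy":0,"dz":0,"twist":0},{"dx":6,"dy":0,"dz":0,"twist":0},{"dx":0,"dy":0,"dz":-50,"twist":0},{"dx":0,"dy":0,"dz":-50,"twist":0},{"dx":0,"dy":0,"dz":-50,"twist":0},{"dx":0,"dy":0,"dz":-30,"twist":0}])

```text
time: 20.48
tcp_pos: [0.4312, 0.104, 0.3096]
eef_rot: [179.9, 0.3, 173.1]
contact_force: [1.2, 0.0, -0.9]
opening: -0.0004
grasp_force: 0.0
```

```bash
python3 - <<'E'
from h import *
f=load('s2'); c=lambda l:(np.array(l,float)+.5)/4-.5+[140,165]
print(atz(f,c([(178,100),(172,98),(140,30),(183,128)]),.075).round(4))
print(atz(f,c([(190,100),(67,190)]),.05).round(4))
st()
f=load('side0');p=atz(f,np.array([(522,298),(548,322)])/1.5625,.078);print(p.round(4))
p=atz(f,np.array([(522,298),(548,322)])/1.5625,.06);print(p.round(4))
E
```

```text
[[ 0.6434 -0.1667  0.075 ]
 [ 0.6461 -0.1712  0.075 ]
 [ 0.6316 -0.2464  0.075 ]
 [ 0.6539 -0.1411  0.075 ]]
[[ 0.6295 -0.1805  0.05  ]
 [ 0.7457 -0.163   0.05  ]]
20.48 [0.4312 0.104  0.3096] [179.93   0.35 173.13] F [ 1.2  0.  -0.9] open -0.0004 g 0.0 j [ 5.  5. -9. 76. -0. 12.]
[[ 0.6394 -0.1742  0.078 ]
 [ 0.6219 -0.2554  0.078 ]]
[[ 0.6566 -0.1624  0.06  ]
 [ 0.6388 -0.2454  0.06  ]]
```

```bash
python3 - <<'E'
from h import *
go((.431,.104,.30,80),(.635,-.205,.25,80))
E
```

```text
dx 0.2 dy -0.0 dz 9.6 twist -1.516  rows>=9
dx 268.9 dy -254.6 dz 50.0 twist -0.000  rows>=7
```

Request:
servo_tool(targets=[{"dx":0,"dy":0,"dz":0,"twist":-0.18},{"dx":0,"dy":0,"dz":0,"twist":-0.18},{"dx":0,"dy":0,"dz":0,"twist":-0.18},{"dx":0,"dy":0,"dz":0,"twist":-0.18},{"dx":0,"dy":0,"dz":0,"twist":-0.18},{"dx":0,"dy":0,"dz":0,"twist":-0.18},{"dx":0,"dy":0,"dz":0,"twist":-0.18},{"dx":0,"dy":0,"dz":0,"twist":-0.18}], jaw=50)

```text
time: 21.48
tcp_pos: [0.4304, 0.1039, 0.3067]
eef_rot: [-179.9, 0.0, -104.0]
contact_force: [0.1, -0.1, -0.3]
opening: 0.0428
grasp_force: 0.0
```

Request:
servo_tool(targets=[{"dx":38,"dy":-36,"dz":0,"twist":-0.08},{"dx":38,"dy":-36,"dz":0,"twist":0},{"dx":38,"dy":-36,"dz":0,"twist":0},{"dx":38,"dy":-36,"dz":10,"twist":0},{"dx":38,"dy":-36,"dz":15,"twist":0},{"dx":38,"dy":-36,"dz":15,"twist":0},{"dx":38,"dy":-36,"dz":20,"twist":0},{"dx":0,"dy":0,"dz":0,"twist":0}])

```text
time: 22.48
tcp_pos: [0.6298, -0.2065, 0.2423]
eef_rot: [179.8, 0.0, -100.0]
contact_force: [-0.9, 0.6, -0.0]
opening: 0.0422
grasp_force: 0.0
```

```bash
python3 - <<'E'
from h import *
st(); f=grab('wrist','w5'); P=cloud(f); im=cv2.cvtColor(f['pixels'],cv2.COLOR_BGR2HSV)
m=(im[...,0]>20)&(im[...,0]<32)&(im[...,1]>150)&(im[...,2]>100)
q=P[m]; q=q[(q[:,2]>.05)&(q[:,2]<.09)]; print(len(q),np.median(q[:,2]),cv2.minAreaRect(q[:,:2].astype(np.float32)*1000)); print(q.min(0),q.max(0))
E
```

```text
22.48 [ 0.6298 -0.2065  0.2423] [ 1.7983e+02  1.0000e-02 -9.9990e+01] F [-0.9  0.6 -0. ] open 0.0422 g 0.0 j [ -24.   33.   21.   78.   -0. -104.]
1411 0.0791201386725986 ((640.2843017578125, -207.4972381591797), (83.4215087890625, 13.236860275268555), 78.76264190673828)
[ 0.62630322 -0.24900185  0.05507836] [ 0.65354387 -0.16593744  0.08130577]
```

View pics/w5.png

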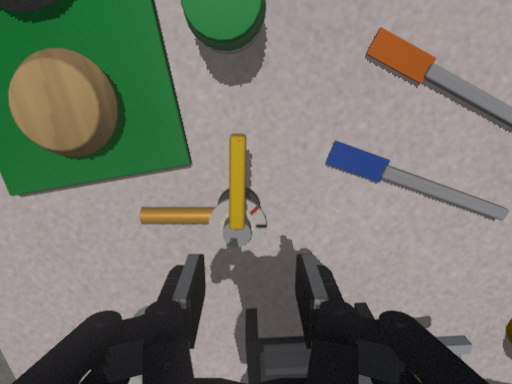

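The lever runs from (237,232) to (238,135) in the picture. The black open tick is at (262,227), the red half-way tick at (256,210) and the jar at (225,15). The fitted axis is about (0.650, -0.160), with the lever at -101°.

```bash
python3 - <<'E'
from h import *
go((.637,-.224,.2,-101.2),(.637,-.224,.074,-101.2))
f=load('w5'); p=atz(f,[(237,232),(256,210),(262,227)],.055); print(p.round(4)); A=np.array([.6497,-.1601]); print([np.degrees(np.arctan2(*(x[:2]-A)[::-1])).round(0) for x in p])
E
```

```text
dx 17.7 dy -10.8 dz 44.2 twist 0.023  rows>=1
dx 0.0 dy 0.0 dz 126.0 twist -0.000  rows>=3
[[ 0.6511 -0.1522  0.055 ]
 [ 0.6289 -0.1718  0.055 ]
 [ 0.6261 -0.1532  0.055 ]]
[np.float64(80.0), np.float64(-151.0), np.float64(164.0)]
```

Request:
servo_tool(targets=[{"dx":9,"dy":-5.4,"dz":42,"twist":0.023},{"dx":8.7,"dy":-5.4,"dz":42,"twist":0},{"dx":0,"dy":0,"dz":42,"twist":0},{"dx":0,"dy":0,"dz":42,"twist":0},{"dx":0,"dy":0,"dz":0,"twist":0}])

```text
time: 23.15
tcp_pos: [0.6338, -0.2202, 0.0759]
eef_rot: [179.6, 0.1, -101.0]
contact_force: [-0.8, 0.1, 0.4]
opening: 0.0428
grasp_force: 0.0
```

Request:
servo_tool(targets=[{"dx":0,"dy":0,"dz":0,"twist":0},{"dx":0,"dy":0,"dz":0,"twist":0},{"dx":0,"dy":0,"dz":0,"twist":0},{"dx":0,"dy":0,"dz":0,"twist":0}], jaw=0, grip_force=25)

```text
time: 23.65
tcp_pos: [0.6383, -0.223, 0.0816]
eef_rot: [-179.7, -0.0, -101.1]
contact_force: [-2.0, 1.1, 7.5]
opening: 0.0133
grasp_force: 29.4
```

Request:
servo_tool(targets=[{"dx":-0.8,"dy":10.2,"dz":0,"twist":0.157},{"dx":-0.8,"dy":10.2,"dz":0,"twist":0.157},{"dx":-0.8,"dy":10.2,"dz":0,"twist":0.157},{"dx":0,"dy":0,"dz":0,"twist":0}])

```text
time: 24.15
tcp_pos: [0.6114, -0.2108, 0.0816]
eef_rot: [-179.6, 0.1, -128.0]
contact_force: [2.3, 0.1, 8.5]
opening: 0.0133
grasp_force: 29.6
```

Request:
servo_tool(targets=[{"dx":-0.8,"dy":10.2,"dz":-3,"twist":0.157},{"dx":-0.8,"dy":10.2,"dz":-3,"twist":0.157},{"dx":0,"dy":0,"dz":0,"twist":0},{"dx":0,"dy":0,"dz":0,"twist":0}])

```text
time: 24.65
tcp_pos: [0.5971, -0.1952, 0.0822]
eef_rot: [-179.9, 0.2, -146.0]
contact_force: [11.7, -1.2, -18.9]
opening: 0.0133
grasp_force: 32.9
```

Request:
servo_tool(targets=[{"dx":0,"dy":0,"dz":0,"twist":0},{"dx":0,"dy":0,"dz":0,"twist":0},{"dx":0,"dy":0,"dz":-10,"twist":0},{"dx":0,"dy":0,"dz":-50,"twist":0},{"dx":0,"dy":0,"dz":-60,"twist":0},{"dx":0,"dy":0,"dz":-40,"twist":0},{"dx":0,"dy":0,"dz":0,"twist":0}], jaw=50)

```text
time: 25.52
tcp_pos: [0.5971, -0.196, 0.2503]
eef_rot: [-179.5, 0.3, -146.0]
contact_force: [-0.3, 0.0, 0.1]
opening: 0.043
grasp_force: 0.0
```

```bash
python3 - <<'E'
from h import *
st(); f=grab('wrist','w6'); P=cloud(f); im=cv2.cvtColor(f['pixels'],cv2.COLOR_BGR2HSV)
m=(im[...,0]>20)&(im[...,0]<32)&(im[...,1]>150)&(im[...,2]>100)
q=P[m]; q=q[(q[:,2]>.072)&(q[:,2]<.09)&(q[:,0]>.53)]; print(len(q),np.median(q[:,2]),cv2.minAreaRect(q[:,:2].astype(np.float32)*1000)); print(q.min(0),q.max(0))
f=load('w5');P=cloud(f); im=cv2.cvtColor(f['pixels'],cv2.COLOR_BGR2HSV)
m=(im[...,0]>20)&(im[...,0]<32)&(im[...,1]>150)&(im[...,2]>100)
q=P[m]; q=q[(q[:,2]>.072)&(q[:,2]<.09)];print(cv2.minAreaRect(q[:,:2].astype(np.float32)*1000))
E
```

```text
25.52 [ 0.5971 -0.196   0.2503] [-179.52    0.31 -146.04] F [-0.3  0.   0.1] open 0.043 g 0.0 j [-24.  28.  13.  75.   0. -58.]
1258 0.0791792292850404 ((608.9063720703125, -186.1178741455078), (82.7250747680664, 13.406908988952637), 32.4405632019043)
[ 0.5715592  -0.21247692  0.07202095] [ 0.6454961  -0.15890209  0.08175146]
((640.2932739257812, -207.49900817871094), (83.42129516601562, 13.219096183776855), 78.76502227783203)
```

The tap turned 46° by the fit. Now the turners.

```bash
cat > tur.py <<'E'
from h import *
import sys
def find(f,zlo=.0075):
    P=cloud(f); P=np.nan_to_num(P,nan=9)
    m=((P[...,2]>zlo)&(P[...,2]<.03)&(P[...,0]>.18)&(P[...,0]<.6)&(P[...,1]>-.47)&(P[...,1]<-.04)).astype(np.uint8)
    n,l,s,c=cv2.connectedComponentsWithStats(m,connectivity=8)
    for i in range(1,n):
        if s[i,4]<80: continue
        p=P[l==i]; (cx,cy),(w,h),a=cv2.minAreaRect(p[:,:2].astype(np.float32)*1000)
        if max(w,h)<100 or min(w,h)>60: continue
        # axis through pca
        e=np.linalg.svd(p[:,:2]-p[:,:2].mean(0),full_matrices=False)[2][0]; e*=np.sign(e[0]); t=(p[:,:2]-p[:,:2].mean(0))@e
        hd=abs(P[l==i][:,2]-.014)<.003
        px=f['pixels'][l==i]; k=np.argsort(t); 
        print(s[i,4],'c',(round(cx),round(cy)),'wh',(round(w),round(h)),'ang',np.degrees(np.arctan2(e[1],e[0])).round(1),'lo',(p[:,:2].mean(0)+e*t.min()).round(3),'hi',(p[:,:2].mean(0)+e*t.max()).round(3),'col lo/hi',px[k[:15]].mean(0).round(),px[k[-15:]].mean(0).round(),'z',np.percentile(p[:,2],[20,80]).round(3))
for n in('scene','side'): print(n); find(grab(n,n+sys.argv[1]))
E
python3 tur.py _t1
```

```text
scene
216 c (337, -347) wh (29, 209) ang -26.6 lo [ 0.244 -0.3  ] hi [ 0.431 -0.394] col lo/hi [121. 118. 116.] [52. 51. 52.] z [0.009 0.015]
258 c (408, -244) wh (28, 208) ang -35.3 lo [ 0.325 -0.181] hi [ 0.495 -0.301] col lo/hi [130. 128. 125.] [ 48.  95. 158.] z [0.009 0.015]
286 c (454, -151) wh (28, 208) ang -29.5 lo [ 0.363 -0.1  ] hi [ 0.544 -0.203] col lo/hi [123. 121. 118.] [135.  76.  49.] z [0.009 0.015]
side
193 c (432, -148) wh (19, 165) ang -29.0 lo [ 0.359 -0.108] hi [ 0.504 -0.188] col lo/hi [143. 145. 145.] [142. 119. 106.] z [0.009 0.013]
255 c (397, -238) wh (24, 184) ang -35.2 lo [ 0.32  -0.188] hi [ 0.471 -0.294] col lo/hi [135. 137. 136.] [ 56. 103. 181.] z [0.009 0.013]
288 c (313, -341) wh (24, 159) ang -26.1 lo [ 0.24  -0.308] hi [ 0.383 -0.378] col lo/hi [134. 137. 137.] [66. 66. 66.] z [0.01  0.013]
```

```bash
python3 - <<'E'
from h import *
for n in('scene_t1','side_t1'):
    f=load(n); p=cloud(f).reshape(-1,3); p=p[(abs(p[:,2]-.1)<.006)&(p[:,0]>.42)&(p[:,0]<.70)&(p[:,1]>.22)&(p[:,1]<.5)]
    r=cv2.minAreaRect(p[:,:2].astype(np.float32)*1000); print(n,len(p),r,cv2.boxPoints(r).round().tolist())
    im=f['pixels'].astype(int); P=cloud(f); red=(im[...,2]>120)&(im[...,1]<60)&(im[...,0]<60); q=P[red]; q=q[(q[:,1]>.2)&(q[:,0]>.5)&(q[:,2]<.11)&(q[:,2]>.05)&(q[:,0]<.75)]
    print('red',len(q),q.mean(0),cv2.minAreaRect(q[:,:2].astype(np.float32)*1000))
f=load('scene_t1'); print('plate',); 
go((.4785,-.1705,.25,-29.5),(.4785,-.1705,.03,-29.5))
E
```

```text
scene_t1 614 ((556.2389526367188, 360.7177734375), (112.17831420898438, 159.2452392578125), 36.70735168457031) [[464.0, 391.0], [559.0, 263.0], [649.0, 330.0], [554.0, 458.0]]
red 141 [0.59638168 0.39304992 0.1019574 ] ((596.0713500976562, 389.6187438964844), (14.59492015838623, 155.41448974609375), 38.86118698120117)
side_t1 163 ((554.17578125, 357.21209716796875), (117.61830139160156, 160.00038146972656), 36.764583587646484) [[459.0, 386.0], [555.0, 258.0], [649.0, 328.0], [553.0, 456.0]]
red 17 [0.59523194 0.38759755 0.09810522] ((594.1690673828125, 389.5787658691406), (8.697149276733398, 143.41712951660156), 38.94080352783203)
plate
dx 82.6 dy 84.9 dz -6.0 twist 1.107  rows>=7
dx 0.0 dy 0.0 dz 220.0 twist -0.000  rows>=4
```

Request:
servo_tool(targets=[{"dx":0,"dy":0,"dz":0,"twist":0.16},{"dx":0,"dy":0,"dz":0,"twist":0.16},{"dx":0,"dy":0,"dz":0,"twist":0.16},{"dx":0,"dy":0,"dz":0,"twist":0.16},{"dx":0,"dy":0,"dz":0,"twist":0.16},{"dx":0,"dy":0,"dz":0,"twist":0.16},{"dx":0,"dy":0,"dz":0,"twist":0.147}], jaw=60, grip_force=20)

```text
time: 26.55
tcp_pos: [0.5938, -0.1945, 0.2422]
eef_rot: [-180.0, -0.2, 150.2]
contact_force: [-0.2, 0.3, -0.3]
opening: 0.0511
grasp_force: 0.0
```

Request:
servo_tool(targets=[{"dx":41,"dy":42,"dz":0,"twist":0},{"dx":41,"dy":42,"dz":10,"twist":0},{"dx":0,"dy":0,"dz":40,"twist":0},{"dx":0,"dy":0,"dz":0,"twist":0}])

```text
time: 27.05
tcp_pos: [0.561, -0.0799, 0.1901]
eef_rot: [-179.8, -0.5, 150.6]
contact_force: [-0.7, -0.4, -0.8]
opening: 0.051
grasp_force: 0.0
```

```bash
python3 - <<'E'
from h import *
import tur
E
python3 - <<'E'
import sys; sys.path.insert(0,'.'); import os; os.chdir('.')
sys.argv=['x','_t2']
from tur import *
print('wrist'); st(); find(grab('wrist','w7'))
E
```

```text
scene
scene
130 c (300, -330) wh (19, 129) ang -26.1 lo [ 0.243 -0.301] hi [ 0.359 -0.357] col lo/hi [121. 118. 115.] [108. 105. 103.] z [0.011 0.016]
166 c (382, -223) wh (20, 141) ang -35.5 lo [ 0.325 -0.181] hi [ 0.44  -0.262] col lo/hi [126. 124. 121.] [108. 106. 103.] z [0.011 0.015]
202 c (429, -137) wh (22, 152) ang -29.0 lo [ 0.362 -0.1  ] hi [ 0.496 -0.174] col lo/hi [123. 121. 118.] [134. 104.  91.] z [0.01  0.016]
side
201 c (429, -146) wh (21, 160) ang -29.6 lo [ 0.359 -0.108] hi [ 0.498 -0.186] col lo/hi [133. 135. 135.] [139.  92.  69.] z [0.009 0.013]
234 c (384, -233) wh (19, 156) ang -35.6 lo [ 0.32  -0.187] hi [ 0.447 -0.278] col lo/hi [127. 130. 129.] [ 91. 119. 162.] z [0.009 0.013]
303 c (316, -342) wh (25, 165) ang -26.6 lo [ 0.24  -0.308] hi [ 0.388 -0.382] col lo/hi [129. 132. 131.] [42. 41. 42.] z [0.01  0.013]
wrist
27.15 [ 0.5641 -0.0816  0.1938] [-1.7996e+02 -1.3000e-01  1.5048e+02] F [1.  0.2 0.2] open 0.0512 g 0.0 j [-15.  23.  -3.  64.  -0.  15.]
4875 c (462, -158) wh (26, 190) ang -29.5 lo [ 0.38  -0.111] hi [ 0.545 -0.205] col lo/hi [118. 115. 116.] [167. 110.  91.] z [0.01  0.015]
2426 c (436, -251) wh (26, 161) ang -38.0 lo [ 0.369 -0.205] hi [ 0.496 -0.304] col lo/hi [53. 53. 52.] [ 91. 124. 184.] z [0.01  0.013]Traceback (most recent call last):
  File "<stdin>", line 2, in <module>
  File "tur.py", line 16, in <module>
    for n in('scene','side'): print(n); find(grab(n,n+sys.argv[1]))
                                                      ~~~~~~~~^^^
IndexError: list index out of range
```

```bash
python3 - <<'E'
from h import *
go((.479,-.169,.19,-29.5),(.479,-.169,.031,-29.5))
E
```

```text
dx 32.1 dy -118.1 dz 4.8 twist -0.001  rows>=3
dx 0.0 dy 0.0 dz 159.0 twist -0.000  rows>=3
```

Request:
servo_tool(targets=[{"dx":11,"dy":-40,"dz":0,"twist":0},{"dx":11,"dy":-40,"dz":0,"twist":0},{"dx":10,"dy":-38,"dz":5,"twist":0},{"dx":0,"dy":0,"dz":50,"twist":0},{"dx":0,"dy":0,"dz":50,"twist":0},{"dx":0,"dy":0,"dz":40,"twist":0},{"dx":0,"dy":0,"dz":18,"twist":0},{"dx":0,"dy":0,"dz":0,"twist":0}])

```text
time: 28.2
tcp_pos: [0.4789, -0.1691, 0.031]
eef_rot: [180.0, -0.1, 150.4]
contact_force: [-0.3, -0.0, 1.1]
opening: 0.0514
grasp_force: 0.0
```

Request:
servo_tool(targets=[{"dx":0,"dy":0,"dz":0,"twist":0},{"dx":0,"dy":0,"dz":0,"twist":0},{"dx":0,"dy":0,"dz":0,"twist":0},{"dx":0,"dy":0,"dz":0,"twist":0}], jaw=0, grip_force=20)

```text
time: 28.7
tcp_pos: [0.4803, -0.1693, 0.0329]
eef_rot: [-180.0, 0.2, 150.5]
contact_force: [-0.5, -0.4, 6.9]
opening: 0.0134
grasp_force: 22.0
```

Request:
servo_tool(targets=[{"dx":0,"dy":0,"dz":-40,"twist":0},{"dx":0,"dy":0,"dz":-60,"twist":0},{"dx":0,"dy":0,"dz":-60,"twist":0},{"dx":0,"dy":0,"dz":-60,"twist":0},{"dx":0,"dy":0,"dz":0,"twist":0},{"dx":0,"dy":0,"dz":0,"twist":0}])

```text
time: 29.45
tcp_pos: [0.4788, -0.1683, 0.251]
eef_rot: [180.0, 0.0, 150.5]
contact_force: [-0.6, -0.0, -1.5]
opening: 0.0134
grasp_force: 21.2
```

```bash
python3 - <<'E'
from h import *
st(); f=grab('side','d1'); g=grab('scene','d2')
a=f['pixels'][120:310,230:420]; cv2.imwrite('pics/d1c.png',np.hstack([cv2.resize(x,(400,400),interpolation=cv2.INTER_CUBIC) for x in(a,g['pixels'][60:250,170:360])]))
E
```

```text
29.45 [ 0.4788 -0.1683  0.251 ] [179.99   0.   150.51] F [-0.6 -0.  -1.5] open 0.0134 g 21.2 j [-27.  14.  -7.  69.   0.   3.]
```

View pics/d1c.png

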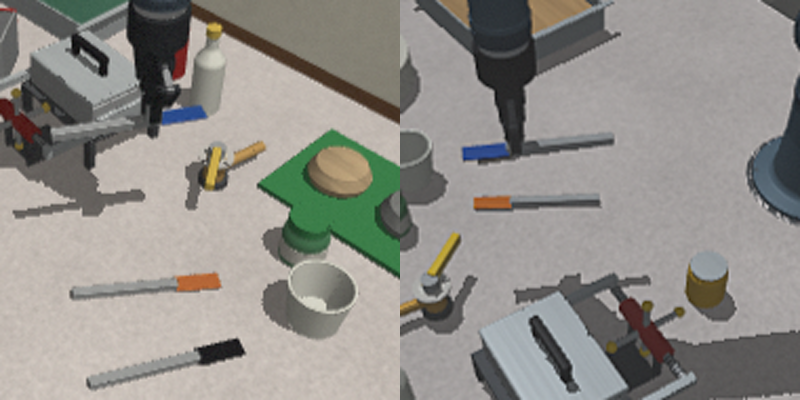

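The grip holds the turner level, so it doesn't droop, and the tap lever points at its red tick. Plan: regrip each turner about 110 mm from the handle's end. Then press the part on the blade side down on the caddy's near rim from outside, so the handle swings about 45° down, and drop it in.

Request:
servo_tool(targets=[{"dx":0,"dy":0,"dz":60,"twist":0},{"dx":0,"dy":0,"dz":60,"twist":0},{"dx":0,"dy":0,"dz":60,"twist":0},{"dx":0,"dy":0,"dz":30,"twist":0},{"dx":0,"dy":0,"dz":7,"twist":0},{"dx":0,"dy":0,"dz":0,"twist":0}])

```text
time: 30.3
tcp_pos: [0.4769, -0.1674, 0.033]
eef_rot: [-180.0, -0.2, 150.5]
contact_force: [-0.1, -0.7, -1.5]
opening: 0.0134
grasp_force: 22.3
```

Request:
servo_tool(targets=[{"dx":0,"dy":0,"dz":0,"twist":0},{"dx":0,"dy":0,"dz":0,"twist":0},{"dx":12,"dy":0,"dz":0,"twist":0},{"dx":13,"dy":0,"dz":0,"twist":0},{"dx":0,"dy":0,"dz":0,"twist":0}], jaw=40)

```text
time: 30.92
tcp_pos: [0.4552, -0.1549, 0.034]
eef_rot: [-180.0, -0.1, 150.5]
contact_force: [0.1, -1.0, -1.1]
opening: 0.0344
grasp_force: 0.0
```

Request:
servo_tool(targets=[{"dx":0,"dy":0,"dz":0,"twist":0},{"dx":0,"dy":0,"dz":0,"twist":0},{"dx":0,"dy":0,"dz":0,"twist":0},{"dx":0,"dy":0,"dz":0,"twist":0}], jaw=0)

```text
time: 31.42
tcp_pos: [0.4575, -0.1563, 0.0346]
eef_rot: [180.0, 0.0, 150.5]
contact_force: [-1.1, -0.1, 5.8]
opening: 0.0132
grasp_force: 22.1
```

Request:
servo_tool(targets=[{"dx":0,"dy":0,"dz":-40,"twist":0},{"dx":0,"dy":0,"dz":-60,"twist":0},{"dx":0,"dy":0,"dz":-60,"twist":0},{"dx":0,"dy":0,"dz":-60,"twist":0},{"dx":0,"dy":0,"dz":0,"twist":0}])

```text
time: 32.05
tcp_pos: [0.4603, -0.1577, 0.2592]
eef_rot: [180.0, 0.6, 150.5]
contact_force: [0.6, -0.1, -1.3]
opening: 0.0128
grasp_force: 21.5
```

```bash
cat >> h.py <<'E'
CC=np.array([.555,.359]); CY=36.7
def cad(x,y,z): 
    c,s=np.cos(np.radians(CY)),np.sin(np.radians(CY)); return (CC[0]+c*x-s*y,CC[1]+s*x+c*y,z,CY)
E
python3 - <<'E'
from h import *
st(); s=manip.sense()['tcp_pos']; go((s[0],s[1],.25,CY),cad(-.079,0,.25),cad(-.079,0,.125))
E
```

```text
32.05 [ 0.4603 -0.1577  0.2592] [179.96   0.61 150.5 ] F [ 0.6 -0.1 -1.3] open 0.0128 g 21.5 j [-26.  11. -10.  69.   0.   3.]
dx 0.0 dy 0.0 dz 9.2 twist -1.155  rows>=7
dx -305.7 dy 357.7 dz 0.0 twist -0.000  rows>=8
dx 0.0 dy 0.0 dz 125.0 twist -0.000  rows>=3
```

Request:
servo_tool(targets=[{"dx":0,"dy":0,"dz":0,"twist":-0.145},{"dx":0,"dy":0,"dz":0,"twist":-0.145},{"dx":0,"dy":0,"dz":0,"twist":-0.145},{"dx":0,"dy":0,"dz":0,"twist":-0.145},{"dx":0,"dy":0,"dz":0,"twist":-0.145},{"dx":0,"dy":0,"dz":0,"twist":-0.145},{"dx":0,"dy":0,"dz":0,"twist":-0.145},{"dx":0,"dy":0,"dz":0,"twist":-0.14}])

```text
time: 33.05
tcp_pos: [0.4566, -0.1558, 0.2524]
eef_rot: [179.9, -0.1, -143.1]
contact_force: [-0.4, -0.9, -1.1]
opening: 0.0128
grasp_force: 21.4
```

Request:
servo_tool(targets=[{"dx":-30,"dy":35,"dz":0,"twist":0},{"dx":-40,"dy":45,"dz":0,"twist":0},{"dx":-40,"dy":48,"dz":0,"twist":0},{"dx":-40,"dy":48,"dz":0,"twist":0},{"dx":-40,"dy":48,"dz":0,"twist":0},{"dx":-40,"dy":48,"dz":0,"twist":0},{"dx":-40,"dy":48,"dz":0,"twist":0},{"dx":-35,"dy":38,"dz":0,"twist":0}])

```text
time: 34.05
tcp_pos: [0.4871, 0.3154, 0.2523]
eef_rot: [180.0, -0.1, -143.2]
contact_force: [0.6, 0.7, -0.9]
opening: 0.013
grasp_force: 21.5
```

```bash
python3 - <<'E'
from h import *
st(); go(cad(-.079,0,.25),cad(-.079,0,.145))
E
```

```text
34.05 [0.4871 0.3154 0.2523] [ 1.7998e+02 -1.2000e-01 -1.4325e+02] F [ 0.6  0.7 -0.9] open 0.013 g 21.5 j [ 27.  22.   5.  73.   0. -10.]
dx -1.5 dy -5.6 dz 2.3 twist 0.001  rows>=1
dx 0.0 dy 0.0 dz 105.0 twist -0.000  rows>=2
```

Request:
servo_tool(targets=[{"dx":-1.5,"dy":-5.6,"dz":40,"twist":0},{"dx":0,"dy":0,"dz":50,"twist":0},{"dx":0,"dy":0,"dz":17,"twist":0},{"dx":0,"dy":0,"dz":0,"twist":0}])

```text
time: 34.55
tcp_pos: [0.4902, 0.3085, 0.1438]
eef_rot: [179.9, -0.4, -143.3]
contact_force: [0.8, -0.1, -0.7]
opening: 0.0133
grasp_force: 21.4
```

Request:
servo_tool(targets=[{"dx":0,"dy":0,"dz":6,"twist":0},{"dx":0,"dy":0,"dz":6,"twist":0}])

```text
time: 34.8
tcp_pos: [0.4934, 0.31, 0.136]
eef_rot: [-180.0, 0.1, -143.3]
contact_force: [0.3, -0.4, -1.4]
opening: 0.0132
grasp_force: 21.4
```

Request:
servo_tool(targets=[{"dx":0,"dy":0,"dz":6,"twist":0},{"dx":0,"dy":0,"dz":6,"twist":0}])

```text
time: 35.05
tcp_pos: [0.4921, 0.3091, 0.1242]
eef_rot: [-180.0, -0.0, -143.3]
contact_force: [-4.1, -2.7, 6.3]
opening: 0.0132
grasp_force: 25.4
```

Request:
servo_tool(targets=[{"dx":0,"dy":0,"dz":4,"twist":0},{"dx":0,"dy":0,"dz":4,"twist":0}])

```text
time: 35.3
tcp_pos: [0.4922, 0.3091, 0.1163]
eef_rot: [-180.0, -0.0, -143.3]
contact_force: [-3.6, -3.0, 7.2]
opening: 0.0131
grasp_force: 28.0
```

Request:
servo_tool(targets=[{"dx":0,"dy":0,"dz":3,"twist":0},{"dx":0,"dy":0,"dz":0,"twist":0},{"dx":0,"dy":0,"dz":-20,"twist":0},{"dx":0,"dy":0,"dz":-50,"twist":0},{"dx":0,"dy":0,"dz":-50,"twist":0},{"dx":0,"dy":0,"dz":-20,"twist":0},{"dx":0,"dy":0,"dz":0,"twist":0}])

```text
time: 36.17
tcp_pos: [0.4939, 0.3103, 0.2545]
eef_rot: [-179.9, 0.3, -143.3]
contact_force: [0.5, 0.1, -0.7]
opening: 0.0131
grasp_force: 28.1
```

```bash
cat > tilt.py <<'E'
from h import *
import sys
st(); s=manip.sense(); p0=s['tcp_pos']
c,sn=np.cos(np.radians(CY)),np.sin(np.radians(CY)); ex=np.array([c,sn]); ey=np.array([-sn,c])
for n in('side','scene'):
    f=grab(n,n+sys.argv[1]); q=cloud(f).reshape(-1,3); r=q[:,:2]-p0[:2]; X=r@ex; Y=r@ey; Z=q[:,2]-p0[2]
    k=(abs(Y)<.022)&(abs(X)<.14)&(abs(X)>.03)&(Z<.03)&(Z>-.16)&(q[:,2]>.105)
    if k.sum()>10:
        for lo,hi in((-.14,-.03),(.03,.14)):
            m=k&(X>lo)&(X<hi)
            if m.sum()>8: print(n,m.sum(),'X',X[m].min().round(3),X[m].max().round(3),'Z',Z[m].min().round(3),Z[m].max().round(3),'slope',np.degrees(np.arctan(np.polyfit(X[m],Z[m],1)[0])).round(1))
E
python3 tilt.py _k1; python3 -c "
from h import *
go(cad(.033,-.045,.25),cad(.033,-.045,.15))"
```

```text
36.17 [0.4939 0.3103 0.2545] [-179.95    0.3  -143.32] F [ 0.5  0.1 -0.7] open 0.0131 g 28.1 j [ 26.  22.   5.  73.   0. -11.]
side 108 X -0.093 -0.03 Z -0.097 -0.041 slope 37.9
side 20 X 0.033 0.065 Z -0.002 0.029 slope 38.8
scene 23 X -0.066 -0.031 Z -0.071 -0.042 slope 39.0
scene 119 X 0.03 0.134 Z -0.149 0.03 slope -38.6
dx -112.9 dy -42.7 dz 1.4 twist -0.000  rows>=3
dx 0.0 dy 0.0 dz 100.0 twist -0.000  rows>=2
```

Tilt is 38.5°, with the handle end about 0.09 m back and 0.10 m below. I'll carry it over the caddy and lower it.

Request:
servo_tool(targets=[{"dx":-35,"dy":-12,"dz":0,"twist":0},{"dx":-45,"dy":-16,"dz":0,"twist":0},{"dx":-46,"dy":-15,"dz":0,"twist":0},{"dx":0,"dy":0,"dz":30,"twist":0},{"dx":0,"dy":0,"dz":40,"twist":0},{"dx":0,"dy":0,"dz":25,"twist":0},{"dx":0,"dy":0,"dz":10,"twist":0},{"dx":0,"dy":0,"dz":0,"twist":0}])

```text
time: 37.28
tcp_pos: [0.6183, 0.3499, 0.1458]
eef_rot: [180.0, -0.2, -143.3]
contact_force: [-0.3, 0.0, -1.4]
opening: 0.0133
grasp_force: 28.1
```

```bash
python3 -c "
from h import *
st();go(cad(.047,-.045,.14))"
```

```text
37.27 [0.6183 0.3499 0.1458] [ 1.7996e+02 -1.7000e-01 -1.4332e+02] F [-0.3  0.  -1.4] open 0.0133 g 28.1 j [ 24.  41.  20.  69.   0. -12.]
dx -1.7 dy 0.1 dz 5.8 twist -0.000  rows>=1
```

Request:
servo_tool(targets=[{"dx":0,"dy":0,"dz":5,"twist":0},{"dx":0,"dy":0,"dz":0,"twist":0}])

```text
time: 37.52
tcp_pos: [0.6196, 0.3506, 0.1431]
eef_rot: [-180.0, 0.1, -143.3]
contact_force: [-0.5, 0.0, -0.5]
opening: 0.0132
grasp_force: 28.1
```

Request:
servo_tool(targets=[{"dx":0,"dy":0,"dz":0,"twist":0},{"dx":0,"dy":0,"dz":0,"twist":0},{"dx":0,"dy":0,"dz":0,"twist":0},{"dx":0,"dy":0,"dz":-30,"twist":0},{"dx":0,"dy":0,"dz":-50,"twist":0},{"dx":0,"dy":0,"dz":-45,"twist":0},{"dx":0,"dy":0,"dz":0,"twist":0}], jaw=32)

```text
time: 38.4
tcp_pos: [0.6212, 0.3513, 0.2728]
eef_rot: [-179.9, 0.5, -143.3]
contact_force: [0.8, 0.4, 0.4]
opening: 0.0273
grasp_force: 0.0
```

```bash
python3 - <<'E'
from h import *
st(); f=grab('side','d3'); g=grab('scene','d4')
a=f['pixels'][90:190,160:260]; cv2.imwrite('pics/d3c.png',np.hstack([cv2.resize(x,(400,400),interpolation=cv2.INTER_CUBIC) for x in(a,g['pixels'][240:370,260:390])]))
E
python3 tur.py _t3
```

```text
38.4 [0.6212 0.3513 0.2728] [-179.88    0.54 -143.32] F [0.8 0.4 0.4] open 0.0273 g 0.0 j [ 24.  40.  38.  87.   0. -12.]
scene
216 c (337, -348) wh (30, 209) ang -26.4 lo [ 0.243 -0.3  ] hi [ 0.431 -0.393] col lo/hi [124. 122. 119.] [55. 54. 54.] z [0.01  0.015]
245 c (409, -243) wh (29, 208) ang -35.5 lo [ 0.326 -0.181] hi [ 0.495 -0.302] col lo/hi [129. 127. 124.] [ 54.  97. 158.] z [0.009 0.015]
side
221 c (383, -231) wh (18, 151) ang -35.3 lo [ 0.321 -0.188] hi [ 0.444 -0.275] col lo/hi [126. 128. 128.] [124. 132. 141.] z [0.01  0.013]
296 c (314, -346) wh (24, 166) ang -26.3 lo [ 0.24  -0.308] hi [ 0.388 -0.381] col lo/hi [129. 131. 131.] [34. 32. 33.] z [0.01  0.013]
```

View pics/d3c.png

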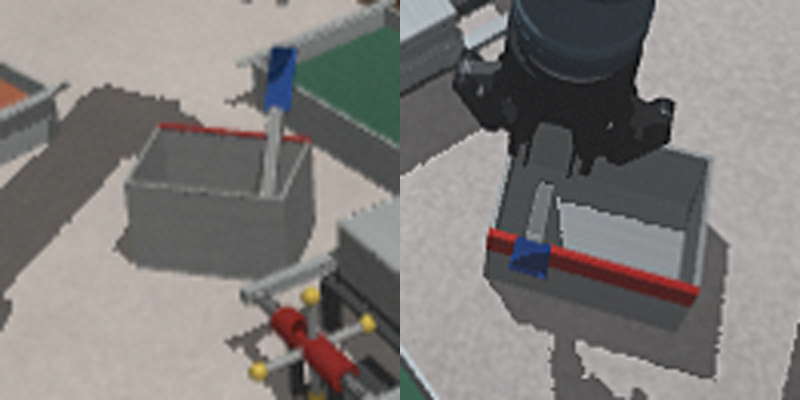

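The blue turner stands in the caddy, leaning over the red wall. Next is the orange one.

```bash
python3 - <<'E'
from h import *
s=manip.sense()['tcp_pos']; go((s[0],s[1],s[2],-35.4),(.4132,-.2482,.2,-35.4),(.4132,-.2482,.033,-35.4))
E
```

```text
dx 0.0 dy 0.0 dz 0.0 twist 1.258  rows>=7
dx -179.1 dy -606.7 dz 65.7 twist -0.000  rows>=11
dx 0.0 dy 0.0 dz 167.0 twist -0.000  rows>=3
```

Request:
servo_tool(targets=[{"dx":0,"dy":0,"dz":0,"twist":0.1575},{"dx":0,"dy":0,"dz":0,"twist":0.1575},{"dx":0,"dy":0,"dz":0,"twist":0.1575},{"dx":0,"dy":0,"dz":0,"twist":0.1575},{"dx":0,"dy":0,"dz":0,"twist":0.1575},{"dx":0,"dy":0,"dz":0,"twist":0.1575},{"dx":0,"dy":0,"dz":0,"twist":0.1575},{"dx":0,"dy":0,"dz":0,"twist":0.1575}], jaw=60)

```text
time: 39.6
tcp_pos: [0.6184, 0.35, 0.2651]
eef_rot: [-179.8, -0.1, 144.2]
contact_force: [-0.0, 0.2, 0.5]
opening: 0.0513
grasp_force: 0.0
```

Request:
servo_tool(targets=[{"dx":-15,"dy":-51,"dz":0,"twist":0},{"dx":-15,"dy":-51,"dz":0,"twist":0},{"dx":-15,"dy":-51,"dz":0,"twist":0},{"dx":-15,"dy":-51,"dz":0,"twist":0},{"dx":-15,"dy":-51,"dz":0,"twist":0},{"dx":-15,"dy":-51,"dz":0,"twist":0},{"dx":-15,"dy":-51,"dz":0,"twist":0},{"dx":-15,"dy":-51,"dz":0,"twist":0}])

```text
time: 40.6
tcp_pos: [0.478, -0.0526, 0.2657]
eef_rot: [-179.9, -0.1, 144.5]
contact_force: [0.5, -0.0, 0.3]
opening: 0.0513
grasp_force: 0.0
```

Request:
servo_tool(targets=[{"dx":-15,"dy":-51,"dz":10,"twist":0},{"dx":-15,"dy":-51,"dz":10,"twist":0},{"dx":-15,"dy":-51,"dz":20,"twist":0},{"dx":-14,"dy":-46,"dz":20,"twist":0},{"dx":0,"dy":0,"dz":0,"twist":0}])

```text
time: 41.22
tcp_pos: [0.4095, -0.2488, 0.2043]
eef_rot: [-180.0, -0.3, 144.2]
contact_force: [-0.1, 1.0, 0.2]
opening: 0.0513
grasp_force: 0.0
```

```bash
python3 - <<'E'
import sys; sys.argv=['x','_t4']
from tur import *
print('wrist'); st(); find(grab('wrist','w8')); go((.4132,-.2482,.2,-35.4),(.4132,-.2482,.033,-35.4))
E
```

```text
scene
225 c (336, -349) wh (30, 209) ang -26.8 lo [ 0.244 -0.299] hi [ 0.431 -0.394] col lo/hi [114. 112. 110.] [50. 48. 49.] z [0.009 0.015]
252 c (408, -244) wh (28, 208) ang -35.4 lo [ 0.325 -0.181] hi [ 0.495 -0.301] col lo/hi [115. 113. 111.] [ 45.  89. 149.] z [0.01  0.015]
side
289 c (403, -246) wh (24, 203) ang -35.0 lo [ 0.32  -0.188] hi [ 0.486 -0.304] col lo/hi [132. 134. 133.] [ 59. 107. 186.] z [0.009 0.013]
315 c (318, -349) wh (26, 175) ang -26.4 lo [ 0.24  -0.308] hi [ 0.397 -0.386] col lo/hi [140. 142. 142.] [46. 44. 46.] z [0.01  0.013]
wrist
41.33 [ 0.4113 -0.247   0.2061] [179.95  -0.18 144.42] F [-0.4  1.   0.3] open 0.0513 g 0.0 j [-39.  12. -16.  62.   0.  -3.]
3919 c (409, -244) wh (26, 209) ang -35.2 lo [ 0.323 -0.184] hi [ 0.494 -0.305] col lo/hi [112. 111. 112.] [ 93. 113. 160.] z [0.01  0.016]
4295 c (337, -350) wh (26, 211) ang -26.5 lo [ 0.243 -0.302] hi [ 0.432 -0.396] col lo/hi [111. 111. 116.] [101. 101. 107.] z [0.01  0.015]
dx -1.9 dy -0.5 dz 6.7 twist -0.002  rows>=1
dx 0.0 dy 0.0 dz 167.0 twist -0.000  rows>=3
```

Request:
servo_tool(targets=[{"dx":-2,"dy":-0.5,"dz":50,"twist":0},{"dx":0,"dy":0,"dz":55,"twist":0},{"dx":0,"dy":0,"dz":48,"twist":0},{"dx":0,"dy":0,"dz":19,"twist":0},{"dx":0,"dy":0,"dz":0,"twist":0}])

```text
time: 42.0
tcp_pos: [0.4131, -0.247, 0.0342]
eef_rot: [180.0, -0.2, 144.6]
contact_force: [0.2, -0.1, 0.7]
opening: 0.0512
grasp_force: 0.0
```

Request:
servo_tool(targets=[{"dx":0,"dy":0,"dz":0,"twist":0},{"dx":0,"dy":0,"dz":0,"twist":0},{"dx":0,"dy":0,"dz":0,"twist":0},{"dx":0,"dy":0,"dz":0,"twist":0},{"dx":0,"dy":0,"dz":0,"twist":0}], jaw=0)

```text
time: 42.62
tcp_pos: [0.4149, -0.2499, 0.0367]
eef_rot: [180.0, 0.2, 144.5]
contact_force: [-0.6, 0.6, 5.3]
opening: 0.0128
grasp_force: 20.0
```

Request:
servo_tool(targets=[{"dx":0,"dy":0,"dz":-40,"twist":0},{"dx":0,"dy":0,"dz":-60,"twist":0},{"dx":0,"dy":0,"dz":-60,"twist":0},{"dx":0,"dy":0,"dz":-60,"twist":0},{"dx":0,"dy":0,"dz":0,"twist":0}])

```text
time: 43.25
tcp_pos: [0.4162, -0.2514, 0.2609]
eef_rot: [-180.0, 0.6, 144.5]
contact_force: [-0.4, -0.7, -1.4]
opening: 0.0128
grasp_force: 19.6
```

```bash
python3 - <<'E'
from h import *
st(); s=manip.sense()['tcp_pos']; go((s[0],s[1],.25,CY),cad(-.079,0,.25),cad(-.079,0,.145))
E
```

```text
43.25 [ 0.4162 -0.2514  0.2609] [-179.97    0.64  144.48] F [-0.4 -0.7 -1.4] open 0.0128 g 19.6 j [-39.  11. -10.  69.   0.  -3.]
dx 0.0 dy 0.0 dz 10.9 twist -1.260  rows>=7
dx -397.1 dy 406.4 dz 0.0 twist -0.000  rows>=10
dx 0.0 dy 0.0 dz 105.0 twist -0.000  rows>=2
```

Request:
servo_tool(targets=[{"dx":0,"dy":0,"dz":0,"twist":-0.1575},{"dx":0,"dy":0,"dz":0,"twist":-0.1575},{"dx":0,"dy":0,"dz":0,"twist":-0.1575},{"dx":0,"dy":0,"dz":0,"twist":-0.1575},{"dx":0,"dy":0,"dz":0,"twist":-0.1575},{"dx":0,"dy":0,"dz":0,"twist":-0.1575},{"dx":0,"dy":0,"dz":0,"twist":-0.1575},{"dx":0,"dy":0,"dz":0,"twist":-0.1575}])

```text
time: 44.25
tcp_pos: [0.4129, -0.2488, 0.2539]
eef_rot: [179.9, -0.0, -143.0]
contact_force: [0.7, 0.4, -0.4]
opening: 0.0132
grasp_force: 19.6
```

Request:
servo_tool(targets=[{"dx":-30,"dy":31,"dz":0,"twist":0},{"dx":-42,"dy":43,"dz":0,"twist":0},{"dx":-42,"dy":43,"dz":0,"twist":0},{"dx":-42,"dy":43,"dz":0,"twist":0},{"dx":-42,"dy":43,"dz":0,"twist":0},{"dx":-42,"dy":43,"dz":0,"twist":0},{"dx":-42,"dy":43,"dz":0,"twist":0},{"dx":-42,"dy":43,"dz":0,"twist":0}])

```text
time: 45.25
tcp_pos: [0.4746, 0.2123, 0.2542]
eef_rot: [180.0, -0.1, -143.3]
contact_force: [0.9, -0.0, -1.9]
opening: 0.0128
grasp_force: 19.7
```

Request:
servo_tool(targets=[{"dx":-42,"dy":43,"dz":0,"twist":0},{"dx":-31,"dy":31,"dz":0,"twist":0},{"dx":0,"dy":0,"dz":0,"twist":0}])

```text
time: 45.62
tcp_pos: [0.4889, 0.3159, 0.2534]
eef_rot: [180.0, -0.1, -143.1]
contact_force: [-0.2, -0.0, -0.8]
opening: 0.0129
grasp_force: 19.7
```

```bash
python3 - <<'E'
from h import *
st(); go(cad(-.079,0,.145))
E
```

```text
45.62 [0.4889 0.3159 0.2534] [ 1.7996e+02 -1.0000e-01 -1.4309e+02] F [-0.2 -0.  -0.8] open 0.0129 g 19.7 j [ 27.  23.   6.  73.   0. -10.]
dx 0.3 dy -5.0 dz 108.4 twist 0.004  rows>=2
```

Request:
servo_tool(targets=[{"dx":0.3,"dy":-5,"dz":50,"twist":0.004},{"dx":0,"dy":0,"dz":50,"twist":0},{"dx":0,"dy":0,"dz":10,"twist":0},{"dx":0,"dy":0,"dz":6,"twist":0},{"dx":0,"dy":0,"dz":6,"twist":0},{"dx":0,"dy":0,"dz":6,"twist":0}])

```text
time: 46.38
tcp_pos: [0.493, 0.3092, 0.1293]
eef_rot: [-179.9, 0.1, -143.6]
contact_force: [-3.8, -3.1, 6.4]
opening: 0.0128
grasp_force: 23.5
```

Request:
servo_tool(targets=[{"dx":0,"dy":0,"dz":4,"twist":0},{"dx":0,"dy":0,"dz":4,"twist":0},{"dx":0,"dy":0,"dz":3,"twist":0},{"dx":0,"dy":0,"dz":0,"twist":0}])

```text
time: 46.88
tcp_pos: [0.4928, 0.3091, 0.1181]
eef_rot: [-179.9, 0.1, -143.6]
contact_force: [-3.2, -2.3, 4.8]
opening: 0.0125
grasp_force: 28.0
```

Request:
servo_tool(targets=[{"dx":0,"dy":0,"dz":-20,"twist":0},{"dx":0,"dy":0,"dz":-50,"twist":0},{"dx":0,"dy":0,"dz":-50,"twist":0},{"dx":0,"dy":0,"dz":-20,"twist":0},{"dx":0,"dy":0,"dz":0,"twist":0}])

```text
time: 47.5
tcp_pos: [0.4941, 0.3102, 0.2594]
eef_rot: [-179.9, 0.4, -143.5]
contact_force: [-0.2, 0.5, -1.3]
opening: 0.0128
grasp_force: 27.4
```

```bash
python3 tilt.py _k2; python3 -c "
from h import *
go(cad(.047,0,.25),cad(.047,0,.142))"
```

```text
47.5 [0.4941 0.3102 0.2594] [-179.93    0.39 -143.54] F [-0.2  0.5 -1.3] open 0.0128 g 27.4 j [ 26.  22.   6.  73.   0. -11.]
side 112 X -0.096 -0.031 Z -0.102 -0.042 slope 36.9
side 25 X 0.032 0.073 Z -0.008 0.025 slope 33.2
scene 31 X -0.068 -0.032 Z -0.073 -0.046 slope 36.1
scene 185 X 0.03 0.135 Z -0.154 0.029 slope -23.6
dx -126.9 dy 2.9 dz 6.0 twist -0.004  rows>=3
dx 0.0 dy 0.0 dz 108.0 twist -0.000  rows>=2
```

Request:
servo_tool(targets=[{"dx":-38,"dy":1,"dz":0,"twist":-0.004},{"dx":-46,"dy":1,"dz":0,"twist":0},{"dx":-46,"dy":1,"dz":0,"twist":0},{"dx":0,"dy":0,"dz":30,"twist":0},{"dx":0,"dy":0,"dz":40,"twist":0},{"dx":0,"dy":0,"dz":30,"twist":0},{"dx":0,"dy":0,"dz":14,"twist":0},{"dx":0,"dy":0,"dz":0,"twist":0}])

```text
time: 48.6
tcp_pos: [0.5937, 0.3886, 0.1404]
eef_rot: [180.0, -0.2, -143.3]
contact_force: [-0.4, 0.0, 0.2]
opening: 0.013
grasp_force: 27.4
```

Request:
servo_tool(targets=[{"dx":0,"dy":0,"dz":2,"twist":0},{"dx":0,"dy":0,"dz":0,"twist":0}])

```text
time: 48.85
tcp_pos: [0.5956, 0.3896, 0.1419]
eef_rot: [-180.0, 0.2, -143.3]
contact_force: [-0.4, 0.1, -1.0]
opening: 0.013
grasp_force: 27.4
```

Release, retreat, and compute the next pick (black).

Request:
servo_tool(targets=[{"dx":0,"dy":0,"dz":0,"twist":0},{"dx":0,"dy":0,"dz":0,"twist":0},{"dx":0,"dy":0,"dz":0,"twist":0},{"dx":0,"dy":0,"dz":-30,"twist":0},{"dx":0,"dy":0,"dz":-50,"twist":0},{"dx":0,"dy":0,"dz":-45,"twist":0},{"dx":0,"dy":0,"dz":0,"twist":0}], jaw=32)

```text
time: 49.72
tcp_pos: [0.5967, 0.3903, 0.2707]
eef_rot: [-179.9, 0.5, -143.3]
contact_force: [0.2, 0.7, 0.4]
opening: 0.0271
grasp_force: 0.0
```

```bash
python3 tur.py _t5; python3 - <<'E'
from h import *
st(); f=load('side_t5'); P=cloud(f); im=f['pixels'].astype(int); r=P[...,:2]-CC; c,s=np.cos(np.radians(CY)),np.sin(np.radians(CY))
X=r@[c,s]; Y=r@[-s,c]; b=im[...,0];g=im[...,1];R_=im[...,2]
near=(abs(X)<.15)&(abs(Y)<.1)&(P[...,2]>.1)
for n,m in(('orange',(R_>b+50)&(g>60)&(g>b)),('blue',(b>R_+40))):
    k=m&near; print(n,k.sum(),'X',X[k].min().round(3),X[k].max().round(3),'Y',np.median(Y[k]).round(3),'Z',P[k][:,2].min().round(3),P[k][:,2].max().round(3)) if k.sum() else print(n,0)
a=np.radians(-26.6); E=np.array([.242,-.304])+.110*np.array([np.cos(a),np.sin(a)]); print(E)
p=manip.sense()['tcp_pos']; go((p[0],p[1],p[2],-26.6),(E[0],E[1],.2,-26.6))
E
```

```text
scene
213 c (334, -349) wh (29, 205) ang -26.5 lo [ 0.244 -0.3  ] hi [ 0.428 -0.392] col lo/hi [121. 119. 116.] [54. 53. 54.] z [0.009 0.014]
side
319 c (324, -352) wh (25, 190) ang -25.7 lo [ 0.24  -0.309] hi [ 0.411 -0.391] col lo/hi [129. 130. 130.] [34. 32. 34.] z [0.009 0.013]
49.83 [0.5952 0.3894 0.2657] [-1.7999e+02  8.0000e-02 -1.4332e+02] F [ 0.1  0.1 -0. ] open 0.0276 g 0.0 j [28. 40. 37. 86.  0. -9.]
orange 72 X 0.057 0.093 Y -0.003 Z 0.125 0.179
blue 101 X 0.056 0.097 Y -0.079 Z 0.12 0.17
[ 0.34035697 -0.3532535 ]
dx 0.0 dy 0.0 dz 0.0 twist 1.104  rows>=7
dx -104.7 dy -778.2 dz 65.7 twist -0.000  rows>=14
```

Request:
servo_tool(targets=[{"dx":0,"dy":0,"dz":0,"twist":0.138},{"dx":0,"dy":0,"dz":0,"twist":0.138},{"dx":0,"dy":0,"dz":0,"twist":0.138},{"dx":0,"dy":0,"dz":0,"twist":0.138},{"dx":0,"dy":0,"dz":0,"twist":0.138},{"dx":0,"dy":0,"dz":0,"twist":0.138},{"dx":0,"dy":0,"dz":0,"twist":0.138},{"dx":0,"dy":0,"dz":0,"twist":0.138}], jaw=60)

```text
time: 50.82
tcp_pos: [0.594, 0.3888, 0.2629]
eef_rot: [-179.8, -0.1, 153.2]
contact_force: [0.1, 0.6, 0.6]
opening: 0.0514
grasp_force: 0.0
```

Request:
servo_tool(targets=[{"dx":-7,"dy":-52,"dz":0,"twist":0},{"dx":-7,"dy":-52,"dz":0,"twist":0},{"dx":-7,"dy":-52,"dz":0,"twist":0},{"dx":-7,"dy":-52,"dz":0,"twist":0},{"dx":-7,"dy":-52,"dz":0,"twist":0},{"dx":-7,"dy":-52,"dz":0,"twist":0},{"dx":-7,"dy":-52,"dz":0,"twist":0},{"dx":-7,"dy":-52,"dz":0,"twist":0}])

```text
time: 51.82
tcp_pos: [0.4568, -0.0091, 0.2635]
eef_rot: [-179.9, -0.2, 153.4]
contact_force: [-0.1, -0.8, 0.4]
opening: 0.051
grasp_force: 0.0
```

Request:
servo_tool(targets=[{"dx":-7,"dy":-52,"dz":0,"twist":0},{"dx":-7,"dy":-52,"dz":0,"twist":0},{"dx":-7,"dy":-52,"dz":10,"twist":0},{"dx":-7,"dy":-52,"dz":10,"twist":0},{"dx":-7,"dy":-52,"dz":15,"twist":0},{"dx":-7,"dy":-52,"dz":15,"twist":0},{"dx":-7,"dy":-50,"dz":10,"twist":0},{"dx":0,"dy":0,"dz":0,"twist":0}])

```text
time: 52.82
tcp_pos: [0.3385, -0.3549, 0.2026]
eef_rot: [179.9, -0.2, 153.1]
contact_force: [-0.2, -0.4, -0.1]
opening: 0.051
grasp_force: 0.0
```

```bash
python3 - <<'E'
import sys; sys.argv=['x','_t6']
from tur import *
print('wrist'); st(); find(grab('wrist','w9')); go((.3404,-.3533,.2,-26.6),(.3404,-.3533,.033,-26.6))
E
```

```text
scene
212 c (338, -346) wh (31, 209) ang -26.5 lo [ 0.244 -0.3  ] hi [ 0.431 -0.393] col lo/hi [115. 113. 110.] [52. 52. 52.] z [0.009 0.015]
side
290 c (310, -345) wh (24, 159) ang -26.1 lo [ 0.24  -0.308] hi [ 0.382 -0.378] col lo/hi [151. 154. 153.] [97. 98. 98.] z [0.01  0.013]
wrist
52.92 [ 0.3397 -0.3525  0.2037] [179.87  -0.18 153.36] F [-0.2  0.6 -0.2] open 0.0511 g 0.0 j [-54.  13. -15.  62.   0. -27.]
3929 c (336, -351) wh (25, 210) ang -26.2 lo [ 0.242 -0.304] hi [ 0.43  -0.397] col lo/hi [99. 98. 99.] [102. 103. 110.] z [0.01  0.016]
dx -0.7 dy -0.9 dz 4.2 twist 0.001  rows>=1
dx 0.0 dy 0.0 dz 167.0 twist -0.000  rows>=3
```

Request:
servo_tool(targets=[{"dx":-0.7,"dy":-1,"dz":50,"twist":0},{"dx":0,"dy":0,"dz":55,"twist":0},{"dx":0,"dy":0,"dz":47,"twist":0},{"dx":0,"dy":0,"dz":19,"twist":0},{"dx":0,"dy":0,"dz":0,"twist":0}])

```text
time: 53.6
tcp_pos: [0.3403, -0.3519, 0.0329]
eef_rot: [179.9, -0.2, 153.6]
contact_force: [0.7, 0.5, 0.5]
opening: 0.0512
grasp_force: 0.0
```

Request:
servo_tool(targets=[{"dx":0,"dy":0,"dz":0,"twist":0},{"dx":0,"dy":0,"dz":0,"twist":0},{"dx":0,"dy":0,"dz":0,"twist":0},{"dx":0,"dy":0,"dz":0,"twist":0},{"dx":0,"dy":0,"dz":0,"twist":0}], jaw=0)

```text
time: 54.22
tcp_pos: [0.3419, -0.3556, 0.0357]
eef_rot: [-180.0, 0.2, 153.4]
contact_force: [0.5, 1.1, 6.5]
opening: 0.013
grasp_force: 20.9
```

Request:
servo_tool(targets=[{"dx":0,"dy":0,"dz":-40,"twist":0},{"dx":0,"dy":0,"dz":-60,"twist":0},{"dx":0,"dy":0,"dz":-60,"twist":0},{"dx":0,"dy":0,"dz":-60,"twist":0},{"dx":0,"dy":0,"dz":0,"twist":0}])

```text
time: 54.85
tcp_pos: [0.3428, -0.3575, 0.26]
eef_rot: [-179.7, 0.6, 153.4]
contact_force: [-0.3, 0.2, -2.3]
opening: 0.013
grasp_force: 20.2
```

```bash
python3 - <<'E'
from h import *
st(); s=manip.sense()['tcp_pos']; go((s[0],s[1],.255,CY),cad(-.079,.005,.255))
E
```

```text
54.85 [ 0.3428 -0.3575  0.26  ] [-179.71    0.58  153.42] F [-0.3  0.2 -2.3] open 0.013 g 20.2 j [-54.  12.  -8.  69.   0. -27.]
dx 0.0 dy 0.0 dz 5.0 twist -1.104  rows>=7
dx -519.3 dy 452.7 dz 0.0 twist -0.000  rows>=12
```

Request:
servo_tool(targets=[{"dx":0,"dy":0,"dz":0,"twist":-0.138},{"dx":0,"dy":0,"dz":0,"twist":-0.138},{"dx":0,"dy":0,"dz":0,"twist":-0.138},{"dx":0,"dy":0,"dz":0,"twist":-0.138},{"dx":0,"dy":0,"dz":0,"twist":-0.138},{"dx":0,"dy":0,"dz":0,"twist":-0.138},{"dx":0,"dy":0,"dz":0,"twist":-0.138},{"dx":0,"dy":0,"dz":0,"twist":-0.138}])

```text
time: 55.85
tcp_pos: [0.3403, -0.3542, 0.253]
eef_rot: [179.9, 0.0, -143.1]
contact_force: [0.1, 0.7, -1.3]
opening: 0.0132
grasp_force: 20.2
```

Request:
servo_tool(targets=[{"dx":-30,"dy":28,"dz":0,"twist":0},{"dx":-42,"dy":40,"dz":0,"twist":0},{"dx":-42,"dy":40,"dz":0,"twist":0},{"dx":-42,"dy":40,"dz":0,"twist":0},{"dx":-42,"dy":40,"dz":0,"twist":0},{"dx":-42,"dy":40,"dz":0,"twist":0},{"dx":-42,"dy":40,"dz":0,"twist":0},{"dx":-42,"dy":40,"dz":0,"twist":0}])

```text
time: 56.85
tcp_pos: [0.4161, 0.0876, 0.2534]
eef_rot: [180.0, -0.0, -143.3]
contact_force: [1.5, 0.1, -0.9]
opening: 0.0129
grasp_force: 20.2
```

Request:
servo_tool(targets=[{"dx":-42,"dy":40,"dz":0,"twist":0},{"dx":-42,"dy":40,"dz":0,"twist":0},{"dx":-42,"dy":40,"dz":0,"twist":0},{"dx":-42,"dy":40,"dz":0,"twist":0},{"dx":-27,"dy":25,"dz":0,"twist":0},{"dx":0,"dy":0,"dz":0,"twist":0}])

```text
time: 57.6
tcp_pos: [0.4621, 0.3526, 0.2524]
eef_rot: [180.0, -0.1, -143.1]
contact_force: [0.7, 0.0, -1.0]
opening: 0.0133
grasp_force: 20.2
```

```bash
python3 - <<'E'
from h import *
st(); go(cad(-.079,.045,.145))
E
```

```text
57.6 [0.4621 0.3526 0.2524] [ 1.7998e+02 -1.0000e-01 -1.4313e+02] F [ 0.7  0.  -1. ] open 0.0133 g 20.2 j [31. 23.  5. 73.  0. -6.]
dx 0.7 dy -5.4 dz 107.4 twist 0.003  rows>=2
```

Request:
servo_tool(targets=[{"dx":0.7,"dy":-5,"dz":50,"twist":0.003},{"dx":0,"dy":0,"dz":50,"twist":0},{"dx":0,"dy":0,"dz":9,"twist":0},{"dx":0,"dy":0,"dz":6,"twist":0},{"dx":0,"dy":0,"dz":6,"twist":0},{"dx":0,"dy":0,"dz":6,"twist":0}])

```text
time: 58.35
tcp_pos: [0.4657, 0.3463, 0.1293]
eef_rot: [-180.0, 0.1, -143.5]
contact_force: [-4.0, -3.0, 7.3]
opening: 0.0129
grasp_force: 23.1
```

Request:
servo_tool(targets=[{"dx":0,"dy":0,"dz":4,"twist":0},{"dx":0,"dy":0,"dz":4,"twist":0},{"dx":0,"dy":0,"dz":3,"twist":0},{"dx":0,"dy":0,"dz":0,"twist":0}])

```text
time: 58.85
tcp_pos: [0.4654, 0.3461, 0.118]
eef_rot: [-179.9, 0.1, -143.5]
contact_force: [-3.2, -3.7, 4.9]
opening: 0.0131
grasp_force: 27.2
```

Request:
servo_tool(targets=[{"dx":0,"dy":0,"dz":-20,"twist":0},{"dx":0,"dy":0,"dz":-50,"twist":0},{"dx":0,"dy":0,"dz":-50,"twist":0},{"dx":0,"dy":0,"dz":-20,"twist":0},{"dx":0,"dy":0,"dz":0,"twist":0}])

```text
time: 59.48
tcp_pos: [0.4667, 0.3472, 0.2594]
eef_rot: [-180.0, 0.4, -143.5]
contact_force: [0.2, 0.1, -0.1]
opening: 0.0126
grasp_force: 26.6
```

```bash
python3 tilt.py _k3; python3 -c "
from h import *
go(cad(.05,.045,.25),cad(.05,.045,.142))"
```

```text
59.48 [0.4667 0.3472 0.2594] [-179.96    0.39 -143.49] F [ 0.2  0.1 -0.1] open 0.0126 g 26.6 j [30. 22.  6. 73.  0. -6.]
side 110 X -0.099 -0.03 Z -0.092 -0.036 slope 32.9
side 23 X 0.05 0.081 Z 0.003 0.022 slope 24.6
scene 12 X -0.052 -0.03 Z -0.053 -0.038 slope 34.2
scene 222 X 0.03 0.13 Z -0.154 0.029 slope 21.7
dx -129.7 dy 1.9 dz 6.0 twist -0.003  rows>=3
dx 0.0 dy 0.0 dz 108.0 twist -0.000  rows>=2
```

Request:
servo_tool(targets=[{"dx":-40,"dy":1,"dz":0,"twist":-0.003},{"dx":-46,"dy":1,"dz":0,"twist":0},{"dx":-47,"dy":0,"dz":0,"twist":0},{"dx":0,"dy":0,"dz":30,"twist":0},{"dx":0,"dy":0,"dz":40,"twist":0},{"dx":0,"dy":0,"dz":30,"twist":0},{"dx":0,"dy":0,"dz":14,"twist":0},{"dx":0,"dy":0,"dz":0,"twist":0}])

```text
time: 60.58
tcp_pos: [0.5694, 0.4265, 0.1404]
eef_rot: [180.0, -0.2, -143.3]
contact_force: [-0.3, 0.0, -0.4]
opening: 0.0128
grasp_force: 26.6
```

Request:
servo_tool(targets=[{"dx":0,"dy":0,"dz":2,"twist":0},{"dx":0,"dy":0,"dz":0,"twist":0}])

```text
time: 60.82
tcp_pos: [0.5714, 0.4276, 0.1419]
eef_rot: [-180.0, 0.2, -143.3]
contact_force: [-0.0, -0.5, -1.6]
opening: 0.0127
grasp_force: 26.6
```

Release, raise and retreat toward the robot, then check everything.

Request:
servo_tool(targets=[{"dx":0,"dy":0,"dz":0,"twist":0},{"dx":0,"dy":0,"dz":0,"twist":0},{"dx":0,"dy":0,"dz":0,"twist":0},{"dx":0,"dy":0,"dz":-30,"twist":0},{"dx":0,"dy":0,"dz":-50,"twist":0},{"dx":0,"dy":0,"dz":-50,"twist":0},{"dx":50,"dy":0,"dz":-20,"twist":0}], jaw=32)

```text
time: 61.7
tcp_pos: [0.536, 0.4005, 0.2932]
eef_rot: [-179.9, 0.6, -143.3]
contact_force: [1.2, -0.1, 0.2]
opening: 0.0274
grasp_force: 0.0
```

Request:
servo_tool(targets=[{"dx":50,"dy":10,"dz":0,"twist":0},{"dx":50,"dy":30,"dz":0,"twist":0},{"dx":50,"dy":30,"dz":0,"twist":0},{"dx":0,"dy":30,"dz":0,"twist":0},{"dx":0,"dy":0,"dz":0,"twist":0}])

```text
time: 62.32
tcp_pos: [0.3489, 0.3885, 0.2907]
eef_rot: [180.0, 0.0, -143.2]
contact_force: [-0.1, 0.1, 0.3]
opening: 0.0272
grasp_force: 0.0
```

```bash
python3 - <<'E'
from h import *
st(); f=grab('side','e1'); g=grab('scene','e2')
cv2.imwrite('pics/e.png',np.hstack([cv2.resize(x,(400,500),interpolation=cv2.INTER_CUBIC) for x in(f['pixels'][90:290,170:330],g['pixels'][170:370,200:360])]))
cv2.imwrite('pics/e2b.png',cv2.resize(g['pixels'],(800,600),interpolation=cv2.INTER_CUBIC))
E
python3 jaw.py s9
```

```text
62.33 [0.3489 0.3885 0.2907] [ 1.7999e+02  4.0000e-02 -1.4315e+02] F [-0.1  0.1  0.3] open 0.0272 g 0.0 j [41. 15.  0. 75.  0.  4.]
s9 -0.15 -1 70 [0.0928 0.0976 0.102 ] 0.082
s9 -0.15 1 108 [0.0937 0.0985 0.1017] 0.082
s9 -0.05 -1 0 0 
s9 -0.05 1 214 [0.0936 0.0973 0.0986] 0.092
62.48 [0.3512 0.3879 0.2906] [-1.7998e+02  5.0000e-02 -1.4334e+02] F [ 0.2 -0.   0.2] open 0.027 g 0.0 j [41. 15.  1. 75. -0.  4.]
```

View pics/e2b.png

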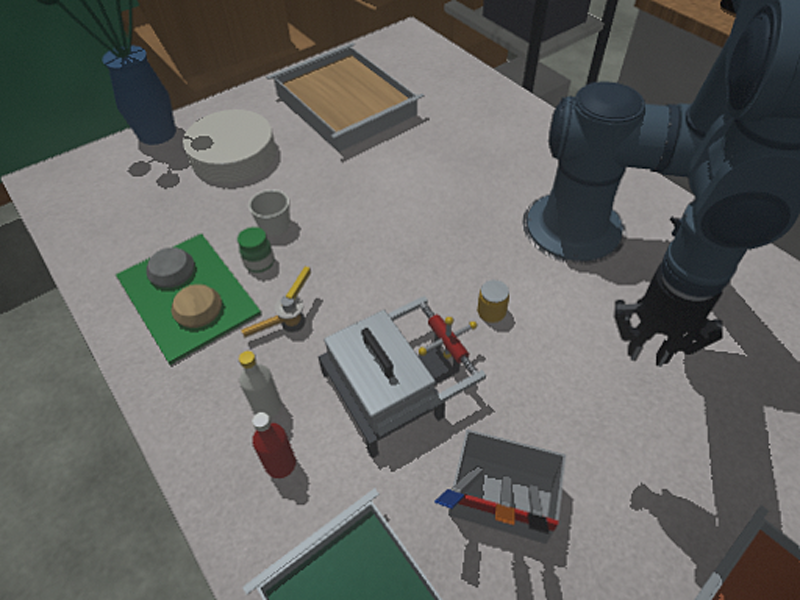

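```bash
python3 - <<'E'
from h import *
c,s=np.cos(np.radians(CY)),np.sin(np.radians(CY))
for n in('e1','e2'):
    f=load(n);P=cloud(f); im=f['pixels'].astype(int); r=P[...,:2]-CC; X=r@[c,s]; Y=r@[-s,c]
    k=(im[...,0]>im[...,2]+35)&(abs(X)<.15)&(abs(Y)<.13)&(P[...,2]>.09)
    for lo in np.arange(.04,.12,.012):
        m=k&(X>=lo)&(X<lo+.012)
        if m.sum()>2: print(n,lo.round(3),m.sum(),'Y',Y[m].min().round(3),Y[m].mean().round(3),Y[m].max().round(3),'Z',P[m][:,2].mean().round(3))
    # everything above rim / inside near y- wall: handle
    h=(Y<-.03)&(Y>-.074)&(abs(X)<.048)&(P[...,2]>.015)&(P[...,2]<.13)&~k
    for lo in np.arange(-.04,.05,.015):
        m=h&(X>=lo)&(X<lo+.015)&(im.max(-1)>100)
        if m.sum()>2: print(n,'h',lo.round(3),m.sum(),Y[m].mean().round(3),P[m][:,2].mean().round(3))
f=load('e2'); g=load('e1')
cv2.imwrite('pics/e3.png',np.hstack([cv2.resize(f['pixels'][270:350,270:370],(400,320),interpolation=cv2.INTER_CUBIC),cv2.resize(g['pixels'][90:170,180:260],(400,320),interpolation=cv2.INTER_CUBIC)]))
E
```

```text
e1 0.052 17 Y -0.085 -0.074 -0.062 Z 0.13
e1 0.064 35 Y -0.091 -0.076 -0.063 Z 0.139
e1 0.076 32 Y -0.093 -0.081 -0.065 Z 0.155
e1 0.088 17 Y -0.094 -0.081 -0.068 Z 0.163
e1 h 0.005 16 -0.06 0.074
e1 h 0.02 24 -0.065 0.092
e1 h 0.035 23 -0.061 0.101
e2 0.052 13 Y -0.084 -0.072 -0.06 Z 0.129
e2 0.064 37 Y -0.088 -0.074 -0.061 Z 0.141
e2 0.076 34 Y -0.09 -0.076 -0.064 Z 0.156
e2 0.088 48 Y -0.094 -0.081 -0.067 Z 0.171
e2 h -0.04 3 -0.046 0.026
e2 h -0.025 9 -0.05 0.037
e2 h -0.01 12 -0.054 0.056
e2 h 0.005 13 -0.058 0.075
e2 h 0.02 15 -0.063 0.094
e2 h 0.035 11 -0.066 0.112
```

View pics/e3.png

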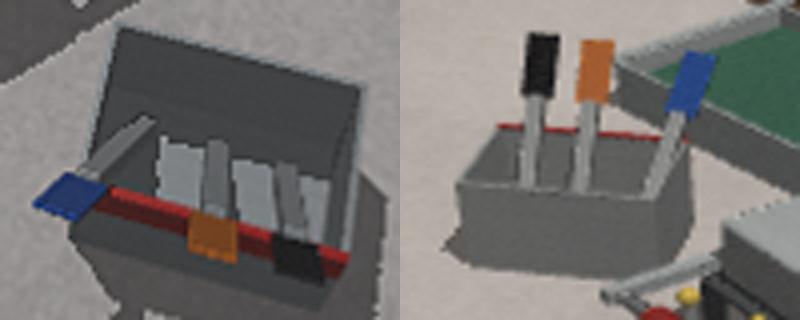

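Dish, clamp and tap look right. Orange (505,515) and black (538,520) lean straight over the red wall, but the blue one has been shifted into the corner at (65,195) in the crop. I'll nudge it back along the rim with closed fingers.

```bash
python3 - <<'E'
from h import *
go(cad(.035,-.108,.28),cad(.035,-.108,.134),cad(.035,-.066,.134))
E
```

```text
dx -181.3 dy -252.8 dz 10.6 twist -0.001  rows>=6
dx 0.0 dy 0.0 dz 146.0 twist -0.000  rows>=3
dx -0.0 dy 42.0 dz 0.0 twist -0.000  rows>=1
```

Request:
servo_tool(targets=[{"dx":-26,"dy":-36,"dz":1,"twist":0},{"dx":-26,"dy":-36,"dz":1,"twist":0},{"dx":-26,"dy":-36,"dz":1,"twist":0},{"dx":-26,"dy":-36,"dz":1,"twist":0},{"dx":-26,"dy":-36,"dz":1,"twist":0},{"dx":-26,"dy":-36,"dz":2,"twist":0},{"dx":-25,"dy":-37,"dz":3,"twist":0},{"dx":0,"dy":0,"dz":0,"twist":0}], jaw=0)

```text
time: 63.48
tcp_pos: [0.6501, 0.29, 0.2771]
eef_rot: [-180.0, -0.1, -143.6]
contact_force: [-0.1, 0.8, 0.8]
opening: -0.0001
grasp_force: 0.0
```

```bash
python3 - <<'E'
from h import *
st();go(cad(.035,-.108,.134))
E
```

```text
63.48 [0.6501 0.29   0.2771] [-1.8000e+02 -1.3000e-01 -1.4362e+02] F [-0.1  0.8  0.8] open -0.0001 g 0.0 j [ 19.  41.  39.  89.  -0. -17.]
dx 0.0 dy 4.2 dz 143.1 twist -0.006  rows>=3
```

Request:
servo_tool(targets=[{"dx":0,"dy":4,"dz":45,"twist":0},{"dx":0,"dy":0,"dz":45,"twist":0},{"dx":0,"dy":0,"dz":40,"twist":0},{"dx":0,"dy":0,"dz":11,"twist":0},{"dx":0,"dy":0,"dz":0,"twist":0}])

```text
time: 64.1
tcp_pos: [0.6441, 0.2962, 0.1396]
eef_rot: [180.0, -0.0, -143.3]
contact_force: [0.5, -0.1, -0.0]
opening: 0.0002
grasp_force: 0.0
```

Request:
servo_tool(targets=[{"dx":0,"dy":8,"dz":0,"twist":0},{"dx":0,"dy":8,"dz":0,"twist":0},{"dx":0,"dy":0,"dz":0,"twist":0}])

```text
time: 64.47
tcp_pos: [0.6348, 0.3103, 0.1406]
eef_rot: [-180.0, 0.1, -143.2]
contact_force: [0.2, 0.2, 0.2]
opening: 0.0002
grasp_force: 0.0
```

Request:
servo_tool(targets=[{"dx":0,"dy":8,"dz":0,"twist":0},{"dx":0,"dy":8,"dz":0,"twist":0},{"dx":0,"dy":8,"dz":0,"twist":0},{"dx":0,"dy":0,"dz":0,"twist":0}])

```text
time: 64.97
tcp_pos: [0.6198, 0.3291, 0.1393]
eef_rot: [180.0, -0.0, -143.3]
contact_force: [-0.1, 0.6, -0.2]
opening: 0.0001
grasp_force: 0.0
```

```bash
cat > blue.py <<'E'
from h import *
import sys
st(); c,s=np.cos(np.radians(CY)),np.sin(np.radians(CY))
for n in('side','scene'):
    f=grab(n,n+sys.argv[1]);P=cloud(f); im=f['pixels'].astype(int); r=P[...,:2]-CC; X=r@[c,s]; Y=r@[-s,c]; b,g,R_=[im[...,i] for i in range(3)]
    near=(X<.15)&(X>.02)&(abs(Y)<.13)&(P[...,2]>.11)
    for q,m in(('blue',b>R_+35),('orange',(R_>b+50)&(g>60)&(g>b)),('black',(im.max(-1)<70)&(Y>.02)&(X>.05)&(P[...,2]<.19))):
        k=m&near
        if k.sum()>3: print(n,q,k.sum(),'X',X[k].min().round(3),X[k].max().round(3),'Y',np.percentile(Y[k],[2,50,98]).round(3),'Z',P[k][:,2].min().round(3),P[k][:,2].max().round(3),'slope',np.degrees(np.arctan(np.polyfit(X[k],Y[k],1)[0])).round(0))
E
python3 blue.py _b1
```

```text
64.97 [0.6198 0.3291 0.1393] [ 1.7999e+02 -1.0000e-02 -1.4326e+02] F [-0.1  0.6 -0.2] open 0.0001 g 0.0 j [ 23.  40.  17.  67.   0. -14.]
side blue 36 X 0.022 0.091 Y [-0.101 -0.08  -0.069] Z 0.119 0.207 slope 17.0
side orange 7 X 0.059 0.066 Y [-0.011  0.004  0.013] Z 0.128 0.136 slope -47.0
side black 94 X 0.054 0.096 Y [0.033 0.044 0.057] Z 0.127 0.177 slope 2.0
scene blue 114 X 0.023 0.099 Y [-0.094 -0.078 -0.063] Z 0.131 0.613 slope -3.0
scene black 132 X 0.061 0.1 Y [0.033 0.045 0.057] Z 0.131 0.186 slope -2.0
```

Request:
servo_tool(targets=[{"dx":0,"dy":-15,"dz":-6,"twist":0},{"dx":0,"dy":-27,"dz":0,"twist":0},{"dx":-9,"dy":0,"dz":0,"twist":0},{"dx":0,"dy":0,"dz":13,"twist":0},{"dx":0,"dy":0,"dz":0,"twist":0}])

```text
time: 65.7
tcp_pos: [0.652, 0.2987, 0.1301]
eef_rot: [179.9, -0.2, -143.4]
contact_force: [-0.5, 0.7, -0.1]
opening: -0.0003
grasp_force: 0.0
```

Request:
servo_tool(targets=[{"dx":0,"dy":8,"dz":0,"twist":0},{"dx":0,"dy":8,"dz":0,"twist":0},{"dx":0,"dy":4,"dz":0,"twist":0}])

```text
time: 66.08
tcp_pos: [0.6402, 0.3171, 0.1328]
eef_rot: [-180.0, 0.0, -143.3]
contact_force: [1.1, -0.1, -0.2]
opening: -0.0001
grasp_force: 0.2
```

Request:
servo_tool(targets=[{"dx":0,"dy":6,"dz":0,"twist":0},{"dx":0,"dy":6,"dz":0,"twist":0}])

```text
time: 66.32
tcp_pos: [0.6334, 0.3263, 0.1325]
eef_rot: [-180.0, 0.0, -143.3]
contact_force: [0.1, 0.1, 1.2]
opening: 0.0005
grasp_force: 0.1
```

```bash
python3 blue.py _b2
```

```text
66.33 [0.6334 0.3263 0.1325] [-1.8000e+02  3.0000e-02 -1.4331e+02] F [0.1 0.1 1.2] open 0.0005 g 0.1 j [ 22.  41.  19.  68.   0. -15.]
side orange 16 X 0.057 0.095 Y [-0.013  0.009  0.014] Z 0.127 0.168 slope 20.0
side black 90 X 0.057 0.096 Y [0.032 0.045 0.057] Z 0.129 0.179 slope 3.0
scene blue 26 X 0.027 0.1 Y [-0.114 -0.055 -0.041] Z 0.139 0.605 slope 35.0
scene black 128 X 0.063 0.1 Y [0.033 0.045 0.057] Z 0.132 0.184 slope -2.0
```

Request:
servo_tool(targets=[{"dx":0,"dy":5,"dz":0,"twist":0},{"dx":0,"dy":4,"dz":0,"twist":0},{"dx":0,"dy":0,"dz":0,"twist":0},{"dx":0,"dy":-20,"dz":0,"twist":0},{"dx":0,"dy":-20,"dz":0,"twist":0},{"dx":0,"dy":0,"dz":-40,"twist":0},{"dx":0,"dy":0,"dz":-50,"twist":0},{"dx":0,"dy":0,"dz":-50,"twist":0}])

```text
time: 67.42
tcp_pos: [0.6531, 0.2989, 0.2737]
eef_rot: [-180.0, 0.0, -143.4]
contact_force: [-0.0, 0.3, -0.2]
opening: 0.0
grasp_force: 0.0
```

Request:
servo_tool(targets=[{"dx":30,"dy":0,"dz":-15,"twist":0},{"dx":50,"dy":0,"dz":0,"twist":0},{"dx":50,"dy":20,"dz":0,"twist":0},{"dx":50,"dy":40,"dz":0,"twist":0},{"dx":30,"dy":40,"dz":0,"twist":0},{"dx":0,"dy":40,"dz":0,"twist":0},{"dx":0,"dy":0,"dz":0,"twist":0}])

```text
time: 68.3
tcp_pos: [0.4011, 0.288, 0.2879]
eef_rot: [-180.0, 0.1, -143.2]
contact_force: [1.3, -1.1, 0.3]
opening: -0.0001
grasp_force: 0.0
```

```bash
python3 blue.py _b3; python3 - <<'E'
from h import *
P=cloud(load('scene_b3')); im=cv2.cvtColor(load('scene_b3')['pixels'],cv2.COLOR_BGR2HSV)
m=(im[...,0]>20)&(im[...,0]<32)&(im[...,1]>120)&(im[...,2]>90)
q=P[m]; q=q[(q[:,2]>.07)&(q[:,2]<.09)&(abs(q[:,0]-.61)<.06)&(abs(q[:,1]+.19)<.06)]; print('lever',len(q),cv2.minAreaRect(q[:,:2].astype(np.float32)*1000))
E
```

```text
68.3 [0.4011 0.288  0.2879] [-1.8000e+02  6.0000e-02 -1.4321e+02] F [ 1.3 -1.1  0.3] open -0.0001 g 0.0 j [28. 12. -4. 74.  0. -8.]
side blue 100 X 0.053 0.101 Y [-0.055 -0.044 -0.03 ] Z 0.123 0.171 slope 2.0
side orange 102 X 0.059 0.097 Y [-0.013  0.     0.013] Z 0.125 0.176 slope 1.0
side black 89 X 0.055 0.096 Y [0.032 0.044 0.057] Z 0.127 0.18 slope 3.0
scene blue 130 X 0.06 0.101 Y [-0.054 -0.042 -0.03 ] Z 0.129 0.177 slope 2.0
scene orange 119 X 0.062 0.1 Y [-0.011  0.001  0.012] Z 0.133 0.183 slope 1.0
scene black 131 X 0.053 0.1 Y [0.033 0.045 0.057] Z 0.126 0.184 slope -0.0
lever 84 ((610.5132446289062, -184.08274841308594), (83.26142120361328, 12.970712661743164), 32.00127410888672)
```

All three lean straight over the red wall, the lever is at about 46° and the clamp is at its stop.

```bash
python3 -c "
from rig import manip
print(manip.hand_in())"
```

```text
the job is handed in; nothing more can be done
None
```

The job is handed in (no verdict was returned): the dish is clamped on the stand with the sleeve at its stop, the tap was then opened to about 46°, and all three turners stand handle down in the caddy, leaning over the red-band wall.

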